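# Flask the wax trees and bring the board to the vacuum table

## Task

Get the wax trees ready for investing: lower a steel flask over every tree on the plywood board and push it down until it is fully home on its sprue base, short flasks over the short trees and tall flasks over the tall ones, without knocking the fragile wax. Then push the loaded board across the bench until it lies flush against the front of the vacuum table, all flasks still seated. Leave the other things on the bench in their places.

Things in the scene. Friction and masses are not known exactly. Their poses are not given: they have to be found in the camera images.
- flask_short1: casting flask, plain open-ended stainless steel tube standing on the bench: 60 mm tall, outside diameter 51 mm, bore 46 mm, 100 g; Origin at the centre of its lower end, z along its axis. Any flask of the right height will do for a tree; there may be one more than needed, which can be left where it stands
- flask_short2: casting flask, plain open-ended stainless steel tube standing on the bench: 60 mm tall, outside diameter 51 mm, bore 46 mm, 100 g; Origin at the centre of its lower end, z along its axis. Any flask of the right height will do for a tree; there may be one more than needed, which can be left where it stands
- flask_short3: casting flask, plain open-ended stainless steel tube standing on the bench: 60 mm tall, outside diameter 51 mm, bore 46 mm, 100 g; Origin at the centre of its lower end, z along its axis. Any flask of the right height will do for a tree; there may be one more than needed, which can be left where it stands
- flask_tall1: casting flask, plain open-ended stainless steel tube standing on the bench: 80 mm tall, outside diameter 51 mm, bore 46 mm, 130 g; Origin at the centre of its lower end, z along its axis. Any flask of the right height will do for a tree; there may be one more than needed, which can be left where it stands
- flask_tall2: casting flask, plain open-ended stainless steel tube standing on the bench: 80 mm tall, outside diameter 51 mm, bore 46 mm, 130 g; Origin at the centre of its lower end, z along its axis. Any flask of the right height will do for a tree; there may be one more than needed, which can be left where it stands
- base1: dark round sprue base with a short wax tree, loose in a board cell, or absent; 50 g. Origin centre of underside, z up. Flange 60 mm dia, 8 mm thick; above it a spigot 43 mm dia up to z = 16 mm, tapering to 34 mm at 22 mm; tree up to z = 52 mm, within 15 mm of the axis. Its 60 mm flask goes down over tree and spigot (1.5 mm clearance all round) until its lower end sits on the flange at z = 8 mm
- base2: dark round sprue base with a short wax tree, loose in a board cell, or absent; 50 g. Origin centre of underside, z up. Flange 60 mm dia, 8 mm thick; above it a spigot 43 mm dia up to z = 16 mm, tapering to 34 mm at 22 mm; tree up to z = 52 mm, within 15 mm of the axis. Its 60 mm flask goes down over tree and spigot (1.5 mm clearance all round) until its lower end sits on the flange at z = 8 mm
- base3: dark round sprue base with a short wax tree, loose in a board cell, or absent; 50 g. Origin centre of underside, z up. Flange 60 mm dia, 8 mm thick; above it a spigot 43 mm dia up to z = 16 mm, tapering to 34 mm at 22 mm; tree up to z = 52 mm, within 15 mm of the axis. Its 60 mm flask goes down over tree and spigot (1.5 mm clearance all round) until its lower end sits on the flange at z = 8 mm
- base4: dark round sprue base with a tall wax tree, loose in a board cell, or absent; 50 g. Origin centre of underside, z up. Flange 60 mm dia, 8 mm thick; above it a spigot 43 mm dia up to z = 16 mm, tapering to 34 mm at 22 mm; tree up to z = 72 mm, within 15 mm of the axis. Its 80 mm flask goes down over tree and spigot (1.5 mm clearance all round) until its lower end sits on the flange at z = 8 mm
- base5: dark round sprue base with a tall wax tree, loose in a board cell, or absent; 50 g. Origin centre of underside, z up. Flange 60 mm dia, 8 mm thick; above it a spigot 43 mm dia up to z = 16 mm, tapering to 34 mm at 22 mm; tree up to z = 72 mm, within 15 mm of the axis. Its 80 mm flask goes down over tree and spigot (1.5 mm clearance all round) until its lower end sits on the flange at z = 8 mm
- tree1: the fragile wax tree fixed on base1 (short: 30 mm from origin to tip, widest radius 15 mm). Origin on its axis at the top of the spigot, 22 mm above the base's origin
- tree2: the fragile wax tree fixed on base2 (short: 30 mm from origin to tip, widest radius 15 mm). Origin on its axis at the top of the spigot, 22 mm above the base's origin
- tree3: the fragile wax tree fixed on base3 (short: 30 mm from origin to tip, widest radius 15 mm). Origin on its axis at the top of the spigot, 22 mm above the base's origin
- tree4: the fragile wax tree fixed on base4 (tall: 50 mm from origin to tip, widest radius 15 mm). Origin on its axis at the top of the spigot, 22 mm above the base's origin
- tree5: the fragile wax tree fixed on base5 (tall: 50 mm from origin to tip, widest radius 15 mm). Origin on its axis at the top of the spigot, 22 mm above the base's origin
- board: loose plywood board, 125 (x) by 353 (y) by 18 mm high, 0.2 kg, loaded 1 kg. Origin centre of underside, +x away from the robot. Far half: five square cells (63 mm wide, 12 mm deep, floor 6 mm thick) centred at x = +23.5, y = -138, -69, 0, 69, 138 mm. Near half: solid apron 62 mm deep; push on its near face. Seated flasks begin 60 mm in from that face and reach 94 mm high
- board_far (a point): middle of the board's far face (x = +62.5 mm), 9 mm above its underside; axes as the board's
- vac_front (a point): middle of the vacuum table's front face, 9 mm above the bench; the face is flat, upright, 400 mm long (y) and 54 mm high; x points into the vacuum table, away from the robot. The vacuum table is a fixed grey box, 250 mm deep, with a round rubber pad on top
- bottle: bystander: white plastic bottle, 36 mm diameter, 105 mm tall, standing among the flasks; origin at the centre of its underside
- jar: bystander: glass jar with steel lid, 48 mm diameter, 55 mm tall, standing on the right beyond the flasks; origin at the centre of its underside
- spatula: bystander: spatula 190 mm long lying to the left of the flasks; origin at mid length, x along it
- brush: bystander: brush 170 mm long lying to the right of the flasks; origin at mid length, x along it
- bowl: bystander: white mixing bowl, 130 mm across and 70 mm tall, to the robot's left; origin at the centre of its underside
- block: bystander: steel bench block, a 50 mm cube, to the robot's right; origin at the centre of its underside
Things that resemble listed ones, but are neither listed nor needed, are in the scene too. What is shaped like the flask_short3 but green is not meant.

How it is judged:
On the way, in this order (a step that is already met when the one before it is completed fails the run):
1. every wax tree on the board has a flask of the matching height seated on its base (((z of flask_short1 in the frame of base1 between 0.004 and 0.011 m and horizontal distance between flask_short1 and base1 below 0.004 m and angle between the z axis of flask_short1 and the z axis of base1, either way round below 0.06 rad) or (z of flask_short2 in the frame of base1 between 0.004 and 0.011 m and horizontal distance between flask_short2 and base1 below 0.004 m and angle between the z axis of flask_short2 and the z axis of base1, either way round below 0.06 rad) or (z of flask_short3 in the frame of base1 between 0.004 and 0.011 m and horizontal distance between flask_short3 and base1 below 0.004 m and angle between the z axis of flask_short3 and the z axis of base1, either way round below 0.06 rad)) and ((z of flask_short1 in the frame of base2 between 0.004 and 0.011 m and horizontal distance between flask_short1 and base2 below 0.004 m and angle between the z axis of flask_short1 and the z axis of base2, either way round below 0.06 rad) or (z of flask_short2 in the frame of base2 between 0.004 and 0.011 m and horizontal distance between flask_short2 and base2 below 0.004 m and angle between the z axis of flask_short2 and the z axis of base2, either way round below 0.06 rad) or (z of flask_short3 in the frame of base2 between 0.004 and 0.011 m and horizontal distance between flask_short3 and base2 below 0.004 m and angle between the z axis of flask_short3 and the z axis of base2, either way round below 0.06 rad)) and ((z of flask_short1 in the frame of base3 between 0.004 and 0.011 m and horizontal distance between flask_short1 and base3 below 0.004 m and angle between the z axis of flask_short1 and the z axis of base3, either way round below 0.06 rad) or (z of flask_short2 in the frame of base3 between 0.004 and 0.011 m and horizontal distance between flask_short2 and base3 below 0.004 m and angle between the z axis of flask_short2 and the z axis of base3, either way round below 0.06 rad) or (z of flask_short3 in the frame of base3 between 0.004 and 0.011 m and horizontal distance between flask_short3 and base3 below 0.004 m and angle between the z axis of flask_short3 and the z axis of base3, either way round below 0.06 rad)) and ((z of flask_tall1 in the frame of base4 between 0.004 and 0.011 m and horizontal distance between flask_tall1 and base4 below 0.004 m and angle between the z axis of flask_tall1 and the z axis of base4, either way round below 0.06 rad) or (z of flask_tall2 in the frame of base4 between 0.004 and 0.011 m and horizontal distance between flask_tall2 and base4 below 0.004 m and angle between the z axis of flask_tall2 and the z axis of base4, either way round below 0.06 rad)) and ((z of flask_tall1 in the frame of base5 between 0.004 and 0.011 m and horizontal distance between flask_tall1 and base5 below 0.004 m and angle between the z axis of flask_tall1 and the z axis of base5, either way round below 0.06 rad) or (z of flask_tall2 in the frame of base5 between 0.004 and 0.011 m and horizontal distance between flask_tall2 and base5 below 0.004 m and angle between the z axis of flask_tall2 and the z axis of base5, either way round below 0.06 rad))), for 0.3 s.
2. the board lies flush against the front of the vacuum table (x of board_far in the frame of vac_front above -0.008 m and y of board_far in the frame of vac_front between -0.075 and 0.075 m and angle between the x axis of board and the x axis of vac_front, either way round below 0.05 rad and height (world z) of board_far below 0.014 m), for 0.2 s.
At the end, for the whole second after the job is handed in: Each base present is in its cell with a flask of its tree's height within 3 mm of the flange and 4 mm, 0.06 rad of its axis; the board's far face is within 8 mm of the vacuum table's front, parallel to 0.05 rad, middles within 75 mm; all at rest (all of step 1 and all of step 2 and x of base1 in the frame of board between 0.016 and 0.031 m and z of each of base1, base2, base3, base4, base5 in the frame of board below 0.01 m and angle between each of base1, base2, base3, base4, base5's own z axis and vertical below 0.08 rad and x of base2 in the frame of board between 0.016 and 0.031 m and x of base3 in the frame of board between 0.016 and 0.031 m and x of base4 in the frame of board between 0.016 and 0.031 m and x of base5 in the frame of board between 0.016 and 0.031 m and linear speed of each of board, flask_short1, flask_short2, flask_short3, flask_tall1, flask_tall2 below 0.02 m/s); the robot touches nothing.
It fails at once if a wax tree is struck (more than 5 N) (contact force between any of tree1, tree2, tree3, tree4, tree5 and anything else above 5 N).
It fails at once if another thing on the bench is shoved more than 50 mm or knocked over ((distance of bottle from where it was at the start of the episode above 0.05 m or angle between bottle's own z axis and vertical above 0.6 rad) or (distance of jar from where it was at the start of the episode above 0.05 m or angle between jar's own z axis and vertical above 0.6 rad) or distance of spatula from where it was at the start of the episode above 0.05 m or distance of brush from where it was at the start of the episode above 0.05 m or (distance of bowl from where it was at the start of the episode above 0.05 m or angle between bowl's own z axis and vertical above 0.6 rad) or distance of block from where it was at the start of the episode above 0.05 m).
Of base1, base2, base3, base4, base5 only 4 to 5 are there at a start; the rules pass over those that are not, and their reading is None.
At some moment in a run one of flask_short1, flask_short2, flask_short3 may be knocked a few centimetres aside while the robot is not near it.
It also fails if it takes over 192 s, if anything falls off the work surface, if the arm or the gripper's body presses on something with over 40 N, if the wrist force passes 120 N, or if a joint passes its speed limit or range.

## Robot

A 6-joint arm with a two-finger parallel gripper is mounted at the origin on the work surface. World frame = base frame: x ahead of the robot, y to its left, z up, the work surface at z = 0. Lengths are in m, angles in rad, forces in N, time in s.
With the tool pointing down it reaches from about 0.375 to 0.975 m from the base axis. Payload 3.8 kg.
Tool frame: the origin (TCP) lies between the finger pads; the fingertips stand 8 mm ahead of it and the grasp point (between the pads) lies 11 mm behind it (tcp_to_tips is the distance from the TCP to the fingertips, in m); z points along the fingers, y is the line along which they close (so a half turn about z gives the same grasp; the last joint's range is limited). The gripper opens to 85 mm and grips with 20 to 120 N. Pads are 22 mm wide; open, the fingers measure 114 mm over their backs; the gripper's body (76 mm by 85 mm) begins 54 mm behind the grasp point. The pads swing forward as they close: fully open they stand 13 mm farther back than shut.
Start: joints at [1.249, 0.264, 1.604, -0, 1.274, -0.037], TCP at [0.19, 0.648, 0.239] pointing down, gripper open.
Joint ranges: [-2.63, 2.63], [-0.94, 2.18], [0.31, 2.57], [-1.31, 4.45], [0, 2.66], [-2.55, 2.55]. Speed limits (rad/s): [2.57, 2.57, 3.14, 3.14, 3.14, 3.14].

## Interface

Orientations are given as a rotation vector (axis times angle).
In Python, from workcell import * gives the robot as it stands.
- The arm moves only by the tool move_arm, never from a script. Its argument "series" is one flat list of numbers, 7 for each row, row after row: the finger opening in cm, from 0 to 8.54, then the shift along the tool's x, y, z in cm, then the turn, a rotation vector about the tool's x, y, z in degrees. A call has 1 to 5 rows; each row shifts and turns the commanded pose from where the row before left it, along the tool's axes as they then stand; what a row does not reach is not made up. A row lasts 1/8 s, in which the tool goes at most 62.5 mm and 10.7 degrees, less where a joint would pass 70% of its speed; a pose out of reach is approached as far as the arm can. A call is refused whole if a number of a shift passes 6.25 or a number of a turn 10.7, either way. A call with a gripper value outside its range is refused whole. The fingers move at their own pace and stop on an object; "grip_force" is the grip in N (left out, the last holds). Time passes only in rows, so rows that do not move let the fingers close. It gives the time, the measured TCP pose, the force, the opening and the grip force at its end, in the units of the state.
- read_state(): the state, without advancing time (a new reading comes with each control period).
- read_camera(name): name is "scene" or "top"; returns the picture (480x640x3 uint8, red, green, blue); there is no depth.
- calibration(name): a dict with "camera_matrix" (3x3 intrinsics, pixels), "rvec" (rotation vector, rad) and "tvec" (3), from world to camera coordinates, as OpenCV has them. Camera axes: x right, y down, z forward; pixel columns grow to the right and rows downward; lengths in m; the calibration is good to about 2 mm. A picture is of the moment at which its call begins. calibration takes no time and is no camera call.
- finish_job(): hands the job in; it is judged then, once.
The state is a dict: "time": time; "q": joint angles; "joint_vel": joint speeds; "joint_torque": joint torques, N m; "tool_pos": TCP position; "tcp_rot": TCP orientation; "wrist_force": force on the tool from outside, world axes, zero at the start; "torque": the same for the moment, N m; "width": opening from 0.0 (shut) to 1.0 (fully open); "grip_force": force on a finger pad.
Only numpy, scipy, OpenCV 4.12 (cv2) and the standard library are available. Lean on these libraries where they do the work, as an engineer would, in place of code of your own. Each camera call takes 0.05 s, during which the arm holds its last target. There are 200 camera calls.

## Working session

There is one attempt and no reset: what is moved stays moved. The work goes in short steps, Python scripts to look and compute and a tool call to move; the robot and the scene stay as the last step left them, time stands still between calls to the robot, and variables do not carry over. Pictures are saved under pics/ and viewed, at most 14 in all, crops included, and the job is handed in when it is done.

Besides the shell and the picture viewer there is one more tool, called after ">>>" in YAML: its name, and indented under it one key for each argument. move_arm: Moves the arm, as the interface text tells. Its arguments: {"type":"object","properties":{"series":{"type":"array"},"grip_force":{"type":"number"}},"required":["series"]}

```bash
mkdir -p pics; ls; python3 - <<'E'
from workcell import *
import cv2,json
s=read_state();print(s)
for n in("scene","top"):
    im=read_camera(n);cv2.imwrite(f"pics/{n}0.png",im[:,:,::-1]);print(n,calibration(n))
E
```

```text
pics
{'time': 0.0, 'q': array([ 1.24908987e+00,  2.64774517e-01,  1.60538866e+00, -3.05359006e-05,
        1.27372318e+00, -3.68924029e-02]), 'joint_vel': array([-0.00177208,  0.00060415,  0.00135184,  0.00054407,  0.00051755,
       -0.00160749]), 'joint_torque': array([ 6.30586019e-04, -5.15109551e+01, -3.67311537e+01, -3.49696520e-04,
        1.27913133e-02,  1.32278282e-05]), 'tool_pos': array([0.18943654, 0.64711293, 0.23793971]), 'tcp_rot': array([-0.44580605, -3.1094146 ,  0.00355293]), 'wrist_force': array([-0.54916408, -0.20813915,  1.02923409]), 'torque': array([ 0.03914857, -0.04582048,  0.00587018]), 'grip_force': 0.0, 'width': 1.0038353620459306}
scene {'camera_matrix': array([[562.25858524,   0.        , 322.2194697 ],
       [  0.        , 562.25858524, 236.22243054],
       [  0.        ,   0.        ,   1.        ]]), 'rvec': array([ 0.92187748,  2.47347774, -1.09559156]), 'tvec': array([ 0.37008879, -0.15250839,  1.68815257])}
top {'camera_matrix': array([[544.7011848 ,   0.        , 328.40269311],
       [  0.        , 544.7011848 , 231.95036932],
       [  0.        ,   0.        ,   1.        ]]), 'rvec': array([ 2.14608921, -2.19963939,  0.10213273]), 'tvec': array([-0.00562953,  0.50131558,  1.42270854])}
```

View pics/scene0.png

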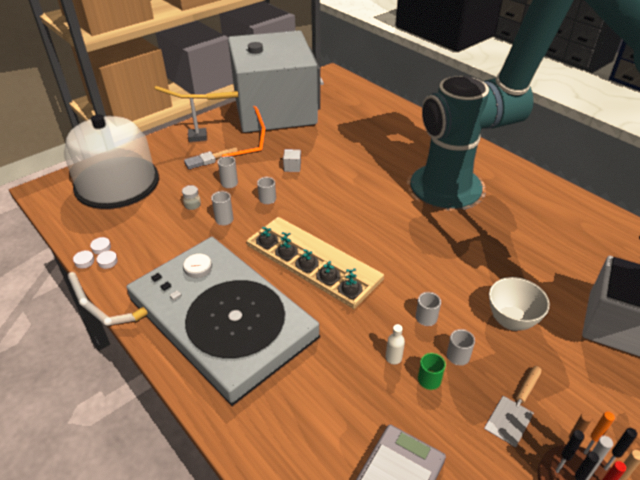

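View pics/top0.png

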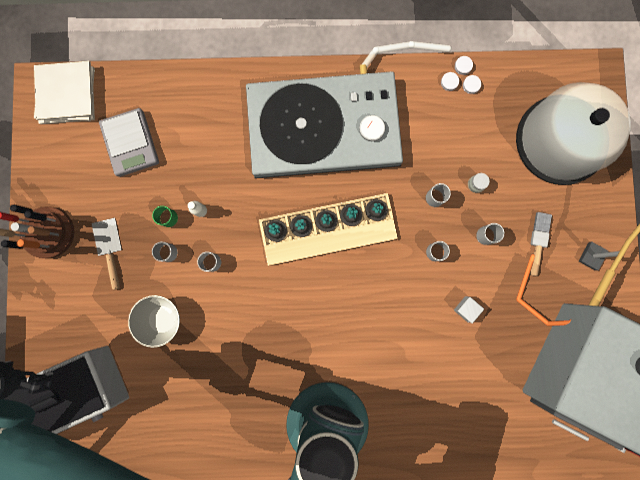

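```bash
python3 - <<'E'
import cv2,numpy as np
s=cv2.imread('pics/scene0.png');t=cv2.imread('pics/top0.png')
a=cv2.resize(s[205:315,235:395],(800,550),interpolation=cv2.INTER_CUBIC)
cv2.imwrite('pics/c1.png',a)
f=lambda im,x,y,w,h:cv2.resize(im[y:y+h,x:x+w],(400,300),interpolation=cv2.INTER_CUBIC)
b=np.vstack([np.hstack([f(t,140,190,112,84),f(t,410,170,112,84)]),np.hstack([f(s,380,290,132,99),f(s,175,145,132,99)])])
cv2.imwrite('pics/c2.png',b)
E
```

```text
(no output)
```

View pics/c1.png

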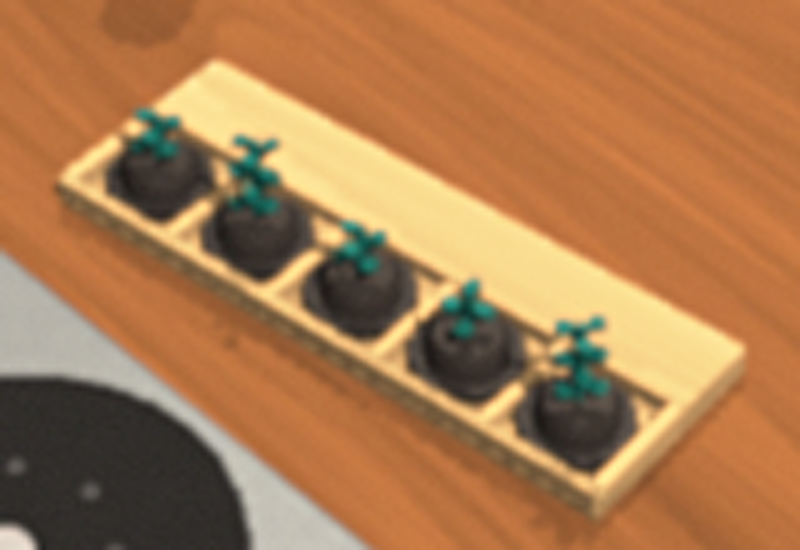

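View pics/c2.png

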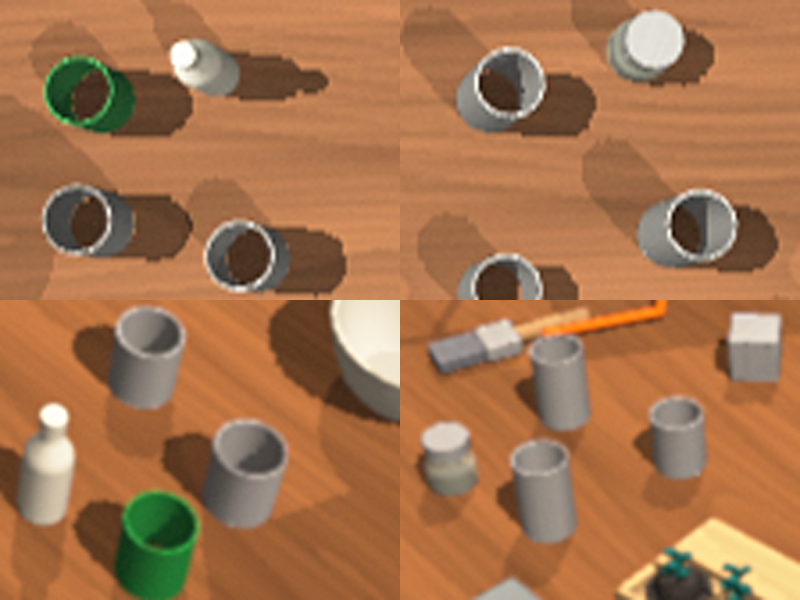

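```bash
cat > h.py <<'E'
import cv2,numpy as np
from workcell import *
from scipy.spatial.transform import Rotation as R
C={n:calibration(n) for n in("scene","top")}
def ray(n,uv):
    c=C[n];M=cv2.Rodrigues(c['rvec'])[0];o=-M.T@c['tvec']
    p=np.linalg.solve(c['camera_matrix'],[uv[0],uv[1],1.]);return o,M.T@p
def onz(n,uv,z):
    o,d=ray(n,uv);return o+d*(z-o[2])/d[2]
def proj(n,X):
    c=C[n];return cv2.projectPoints(np.array(X,float).reshape(-1,3),c['rvec'],c['tvec'],c['camera_matrix'],None)[0].reshape(-1,2)
def tri(a,b):
    P=lambda n:C[n]['camera_matrix']@np.c_[cv2.Rodrigues(C[n]['rvec'])[0],C[n]['tvec']]
    X=cv2.triangulatePoints(P('top'),P('scene'),np.array(a,float),np.array(b,float)).ravel();X=X[:3]/X[3]
    return X,np.linalg.norm(proj('top',X)[0]-a)+np.linalg.norm(proj('scene',X)[0]-b)
def snap(n,f=None):
    im=read_camera(n)[:,:,::-1].copy()
    if f:cv2.imwrite(f'pics/{f}.png',im)
    return im
def rim(im,x,y,k=6,r=18,thr=150,sat=60):
    """outer ellipse of the bright grey rim near pixel x,y"""
    x0,y0=int(x)-r,int(y)-r
    c=cv2.resize(im[y0:y0+2*r,x0:x0+2*r],None,fx=k,fy=k,interpolation=cv2.INTER_CUBIC)
    h=cv2.cvtColor(c,cv2.COLOR_BGR2HSV);m=((h[...,2]>thr)&(h[...,1]<sat)).astype(np.uint8)
    cs=cv2.findContours(m,cv2.RETR_EXTERNAL,cv2.CHAIN_APPROX_NONE)[0]
    b=max(cs,key=cv2.contourArea);e=cv2.fitEllipse(cv2.convexHull(b))
    g=lambda v:(np.array(v)+.5)/k-.5
    return g(e[0])+[x0,y0],np.array(e[1])/k
E
python3 - <<'E'
from h import *
t=cv2.imread('pics/top0.png');s=cv2.imread('pics/scene0.png')
for x,y in[(163,251),(208,262),(439,251),(438,195),(491,234)]:
    for thr in(150,165):
        try:
            c,d=rim(t,x,y,thr=thr);print((x,y),thr,c.round(2),d.round(2),[onz('top',c,z)[:2].round(4) for z in(.06,.08)])
        except Exception as e:print(x,y,thr,e)
# profile
print(t[262,190:228].tolist()[::2]); print(s[290:335,428].tolist()[::2])
# board & bases
h=cv2.cvtColor(t,cv2.COLOR_BGR2HSV)
print('board px',h[245,330],h[228,262],'dark',h[222,322],'wood',h[280,330])
m=cv2.inRange(h,(18,60,150),(35,200,255));cs=max(cv2.findContours(m,0,1)[0],key=cv2.contourArea)
b=cv2.boxPoints(cv2.minAreaRect(cs));q=np.array([onz('top',p,.018)[:2] for p in b]);print(q.round(4),np.linalg.norm(q-np.roll(q,1,0),axis=1))
for u in[(275,230),(301,226),(327,220),(351,213),(376,208)]:print(u,onz('top',u,.014)[:2].round(4))
E
```

```text
(163, 251) 150 [163.09 251.08] [15.49 18.62] [array([0.4585, 0.4098]), array([0.4572, 0.4037])]
(163, 251) 165 [166.73 251.63] [ 8.01 13.43] [array([0.4569, 0.4004]), array([0.4556, 0.3944])]
(208, 262) 150 [206.77 261.16] [19.53 19.96] [array([0.4298, 0.2971]), array([0.4289, 0.2927])]
(208, 262) 165 [205.94 261.37] [17.81 19.47] [array([0.4293, 0.2993]), array([0.4284, 0.2948])]
(439, 251) 150 [439.19 250.48] [19.96 20.59] [array([ 0.4425, -0.3024]), array([ 0.4414, -0.2984])]
(439, 251) 165 [439.33 250.44] [19.8  20.28] [array([ 0.4426, -0.3028]), array([ 0.4415, -0.2987])]
(438, 195) 150 [440.02 192.87] [19.94 20.54] [array([ 0.5926, -0.3111]), array([ 0.5894, -0.3069])]
(438, 195) 165 [440.11 192.78] [19.76 20.33] [array([ 0.5929, -0.3114]), array([ 0.5896, -0.3072])]
(491, 234) 150 [493.59 232.59] [20.   21.14] [array([ 0.4854, -0.4451]), array([ 0.4836, -0.439 ])]
(491, 234) 165 [493.71 232.55] [20.07 20.55] [array([ 0.4855, -0.4454]), array([ 0.4837, -0.4393])]
[[82, 125, 187], [83, 125, 187], [83, 126, 189], [94, 135, 198], [90, 92, 93], [81, 85, 86], [65, 68, 72], [33, 49, 
[... 180 characters left out ...]
, [126, 146, 182], [125, 132, 140], [121, 129, 138], [118, 126, 135], [118, 126, 133], [114, 123, 132], [107, 116, 122], [78, 85, 89], [147, 158, 168], [111, 117, 126], [117, 125, 132], [119, 127, 135], [120, 127, 137], [122, 129, 139], [125, 133, 142], [126, 134, 144], [128, 135, 144], [70, 101, 155], [53, 100, 163], [52, 96, 159], [53, 94, 157], [55, 96, 157]]
board px [ 23  77 251] [ 28  64 255] dark [69 35 95] wood [ 12 140 198]
[[ 0.5406  0.1691]
 [ 0.6044 -0.1794]
 [ 0.4799 -0.2004]
 [ 0.4172  0.1454]] [0.1257126  0.35424912 0.12626077 0.35142151]
(275, 230) [0.5107 0.1247]
(301, 226) [0.5197 0.0549]
(327, 220) [ 0.5342 -0.015 ]
(351, 213) [ 0.5515 -0.0798]
(376, 208) [ 0.5633 -0.1473]
```

```bash
python3 - <<'E'
from h import *
t=cv2.imread('pics/top0.png');s=cv2.imread('pics/scene0.png')
T=[(163,251),(206.5,261.5),(439,250.5),(440,193),(493.6,232.6)]
S=[(460,339),(428,301),(267,184),(221,199),(228,163)]
for a,b in zip(T,S):
    for tt in(125,135,145):
        c,d=rim(t,*a,thr=tt,sat=70);print('top',tt,c.round(2),d.round(2),end=' ')
    c,d=rim(t,*a,thr=135,sat=70)
    print()
    # scene: silhouette of grey, height from tallest/lowest hull; upper rim = ellipse fit to upper half of silhouette
    hs=cv2.cvtColor(s,cv2.COLOR_BGR2HSV)
    x,y=int(b[0]),int(b[1]);y0,x0=y-20,x-22;k=4
    cr=cv2.resize(s[y0:y0+65,x0:x0+44],None,fx=k,fy=k,interpolation=cv2.INTER_CUBIC)
    hh=cv2.cvtColor(cr,cv2.COLOR_BGR2HSV);m=(hh[...,1]<85).astype(np.uint8)
    n,l,st,ce=cv2.connectedComponentsWithStats(m);i=l[20*k+20,22*k];i=i or 1+np.argmax(st[1:,4])
    X,Y,W,H,A=st[i]
    top=((X+W/2-.5)/k-.375+x0, Y/k-.375+y0, (Y+H-1)/k-.375+y0);print('  sil centre x, top, bottom',np.round(top,1),'W',W/k,'H',H/k)
    for z in(.06,.08):
        P=onz('top',c,z)[:2];th=np.linspace(0,6.283,73);cyl=lambda q:np.c_[P[0]+.0255*np.cos(th),P[1]+.0255*np.sin(th),0*th+q]
        u=proj('scene',cyl(z));v=proj('scene',cyl(0));print('  z',z,P.round(4),'pred top',u[:,1].min().round(1),'bot',v[:,1].max().round(1),'W',np.ptp(u[:,0]).round(1), 'cx',u[:,0].mean().round(1))
E
```

```text
top 125 [161.23 251.08] [19.84 20.2 ] top 135 [161.18 251.1 ] [19.79 20.07] top 145 [161.09 251.12] [19.61 20.14] 
  sil centre x, top, bottom [460.2 329.1 364.6] W 28.0 H 35.75
  z 0.06 [0.4586 0.4147] pred top 328.2 bot 364.5 W 24.4 cx 461.0
  z 0.08 [0.4573 0.4086] pred top 320.3 bot 362.3 W 24.6 cx 460.6
top 125 [206.78 261.22] [19.82 20.21] top 135 [206.74 261.19] [19.75 20.18] top 145 [206.7  261.18] [19.67 20.16] 
  sil centre x, top, bottom [428.1 292.1 325.1] W 25.25 H 33.25
  z 0.06 [0.4297 0.2972] pred top 291.0 bot 325.1 W 22.7 cx 428.0
  z 0.08 [0.4288 0.2927] pred top 283.8 bot 323.7 W 22.9 cx 427.9
top 125 [437.78 250.91] [20.41 24.01] top 135 [437.8  250.92] [20.31 24.03] top 145 [439.16 250.49] [20.15 20.81] 
  sil centre x, top, bottom [266.1 176.6 203.4] W 18.25 H 27.0
  z 0.06 [ 0.4415 -0.2988] pred top 176.7 bot 204.0 W 17.9 cx 266.2
  z 0.08 [ 0.4404 -0.2948] pred top 171.4 bot 204.5 W 18.1 cx 266.9
top 125 [437.87 194.55] [20.7  26.98] top 135 [438.02 194.17] [20.47 26.41] top 145 [439.86 192.82] [20.01 21.2 ] 
  sil centre x, top, bottom [221.9 190.9 224.6] W 21.75 H 34.0
  z 0.06 [ 0.5893 -0.3058] pred top 196.3 bot 224.8 W 18.9 cx 221.0
  z 0.08 [ 0.5861 -0.3017] pred top 190.8 bot 225.1 W 19.0 cx 222.0
top 125 [490.21 233.71] [21.47 28.95] top 135 [490.16 233.77] [21.72 28.81] top 145 [490.48 233.49] [20.74 28.48] 
  sil centre x, top, bottom [227.1 156.1 187.4] W 19.75 H 31.5
  z 0.06 [ 0.4825 -0.4361] pred top 161.3 bot 187.8 W 17.4 cx 227.1
  z 0.08 [ 0.4809 -0.4301] pred top 156.4 bot 188.5 W 17.6 cx 228.0
```

```bash
cat >> h.py <<'E'
def board(t):
    h=cv2.cvtColor(cv2.resize(t,None,fx=3,fy=3,interpolation=cv2.INTER_CUBIC),cv2.COLOR_BGR2HSV)
    m=cv2.inRange(h,(16,20,150),(35,125,255));m=cv2.morphologyEx(m,cv2.MORPH_OPEN,np.ones((5,5)));cs=max(cv2.findContours(m,0,1)[0],key=cv2.contourArea)
    hu=(cv2.convexHull(cs).reshape(-1,2)+.5)/3-.5
    q=np.array([onz('top',p,.018)[:2] for p in hu],np.float32);r=cv2.minAreaRect(q)
    b=cv2.boxPoints(r);e=b[1]-b[0];f=b[2]-b[1]
    ly=e if np.linalg.norm(e)>np.linalg.norm(f) else f
    ly=ly/np.linalg.norm(ly);ly=ly*np.sign(ly[1]);lx=np.array([ly[1],-ly[0]])
    return np.array(r[0]),lx,ly,sorted(r[1])
def base(t,X):
    """dark disc near world X (flange top z=.014)"""
    u=proj('top',[*X[:2],.014])[0];k=6;r=15;x0,y0=(u-r).astype(int)
    c=cv2.resize(t[y0:y0+2*r+1,x0:x0+2*r+1],None,fx=k,fy=k,interpolation=cv2.INTER_CUBIC)
    h=cv2.cvtColor(c,cv2.COLOR_BGR2HSV);yel=cv2.inRange(h,(8,65,0),(35,255,255))
    m=255-yel;m=cv2.morphologyEx(m,cv2.MORPH_OPEN,cv2.getStructuringElement(2,(61,61)))
    cs=max(cv2.findContours(m,0,1)[0],key=cv2.contourArea);(cx,cy),rr=cv2.minEnclosingCircle(cs);e=cv2.fitEllipse(cv2.convexHull(cs))
    return onz('top',(np.array(e[0])+.5)/k-.5+[x0,y0],.014)[:2],np.array(e[1])/k,m,c
E
python3 - <<'E'
from h import *
t=cv2.imread('pics/top0.png')
c,lx,ly,sz=board(t);print(c,lx,ly,sz,np.degrees(np.arctan2(lx[1],lx[0])))
o=[]
for y in(138,69,0,-69,-138):
    p=c+lx*.0235+ly*y/1000
    b,e,m,cr=base(t,p);print(y,p.round(4),b.round(4),e.round(1),'rel mm',((b-p)@lx*1e3).round(1),((b-p)@ly*1e3).round(1))
    o.append(np.vstack([cr,cv2.cvtColor(m,8)]))
cv2.imwrite('pics/c3.png',cv2.resize(np.hstack(o),(800,320)))
# vac front edge
h=cv2.cvtColor(t,cv2.COLOR_BGR2HSV);m=cv2.inRange(h,(0,0,110),(180,45,220))[130:190,245:405]
g=cv2.cvtColor(t,6)
pts=[]
for x in range(255,400,4):
    col=h[150:190,x,1].astype(int);y=150+np.argmax(col>80);pts.append(onz('top',(x,y-.5),.054)[:2])
pts=np.array(pts);print('vac front line x=a+b*y',np.polyfit(pts[:,1],pts[:,0],1),pts[[0,-1]])
E
```

```text
[ 0.51045251 -0.01617558] [0.9837039  0.17979588] [-0.17979588  0.9837039 ] [0.12763124704360962, 0.35521915555000305] 10.35787
138 [0.5088 0.1238] [0.5153 0.1314] [13.1 15.9] rel mm 7.8 6.3
69 [0.5212 0.0559] [0.5155 0.0534] [16.2 18. ] rel mm -6.0 -1.4
0 [ 0.5336 -0.012 ] [ 0.5286 -0.0099] [17.1 20.3] rel mm -4.6 2.9
-69 [ 0.546  -0.0798] [ 0.5473 -0.0732] [16.9 19.5] rel mm 2.5 6.3
-138 [ 0.5584 -0.1477] [ 0.5545 -0.1481] [17.5 21.3] rel mm -3.9 0.3
vac front line x=a+b*y [-0.05947086  0.65575004] [[ 0.64641413  0.17110811]
 [ 0.66899528 -0.20781346]]
```

View pics/c3.png

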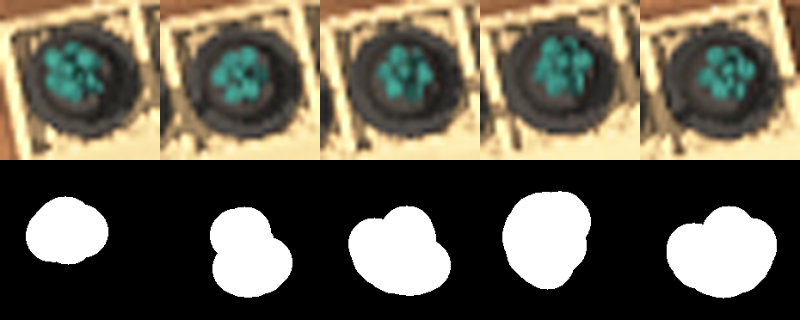

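```bash
python3 - <<'E'
s=open('h.py').read()
a=s.index("yel=cv2");b=s.index("m=cv2.morphologyEx(m,cv2.MORPH_OPEN,cv2.getS")
s=s[:a]+"m=(((h[...,2]<112)|((h[...,0]>70)&(h[...,0]<110)))*255).astype(np.uint8);"+s[b:].replace("(61,61)","(41,41)")
open('h.py','w').write(s)
E
python3 - <<'E'
from h import *
t=cv2.imread('pics/top0.png')
c,lx,ly,sz=board(t)
o=[]
for y in(138,69,0,-69,-138):
    p=c+lx*.0235+ly*y/1000
    b,e,m,cr=base(t,p);print(y,p.round(4),b.round(4),e.round(1),'rel mm',((b-p)@lx*1e3).round(1),((b-p)@ly*1e3).round(1))
    o.append(np.vstack([cr,cv2.cvtColor(m,8)]))
cv2.imwrite('pics/c4.png',cv2.resize(np.hstack(o),(800,320)))
s=read_state();M=R.from_rotvec(s['tcp_rot']).as_matrix();print(M.round(3))
E
```

```text
138 [0.5088 0.1238] [0.5106 0.1239] [21.9 23.4] rel mm 1.8 -0.2
69 [0.5212 0.0559] [0.5208 0.0556] [21.6 23.2] rel mm -0.4 -0.3
0 [ 0.5336 -0.012 ] [ 0.5329 -0.0127] [21.2 22.8] rel mm -0.8 -0.7
-69 [ 0.546  -0.0798] [ 0.5474 -0.0797] [22.  22.7] rel mm 1.5 -0.1
-138 [ 0.5584 -0.1477] [ 0.5588 -0.1478] [21.8 23. ] rel mm 0.4 -0.1
[[-0.96   0.281 -0.001]
 [ 0.281  0.96  -0.002]
 [ 0.    -0.002 -1.   ]]
```

View pics/c4.png

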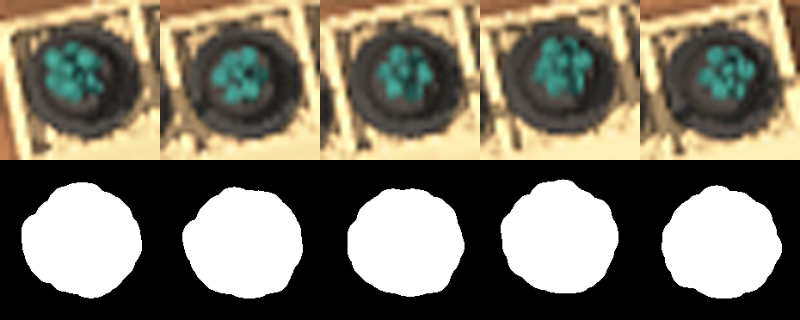

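```bash
cat >> h.py <<'E'
YAW=10.36
def plan(xyz,n,w,yaw=YAW,pose=None):
    """rows (cm, deg) from measured pose to xyz with tool down, tool y at yaw"""
    s=read_state();p=s['tool_pos'];M=R.from_rotvec(s['tcp_rot']) if pose is None else pose[1]
    if pose is not None:p=pose[0]
    a=np.radians(yaw);ty=np.array([np.cos(a),np.sin(a),0]);tz=np.array([0,0,-1.]);tx=np.cross(ty,tz)
    G=R.from_matrix(np.c_[tx,ty,tz]);dr=(M.inv()*G).as_rotvec()/n;dp=(np.array(xyz)-p)/n
    rows=[]
    for i in range(n):
        sh=M.inv().apply(dp)*100;rows.append([w,*sh.round(2),*np.degrees(dr).round(1)]);M=M*R.from_rotvec(dr)
    print('pos',p.round(4),'F',s['wrist_force'].round(1),'w',round(s['width'],3),'t',round(s['time'],2))
    for i in range(0,n,5):print([float(v)+0 for r in rows[i:i+5] for v in r])
    return np.array(xyz),G
E
python3 - <<'E'
from h import *
q=plan([.4586,.4147,.16],8,8.0)
for i in range(4):
    snap('top');print(read_state()['tool_pos'].round(5))
E
```

```text
pos [0.1894 0.6472 0.238 ] F [0.1 0.1 0.3] w 0.999 t 0.1
[8.0, -4.05, -1.84, 0.98, 0.0, 0.0, 7.9, 8.0, -4.26, -1.27, 0.98, 0.0, 0.0, 7.9, 8.0, -4.4, -0.67, 0.98, 0.0, 0.0, 7.9, 8.0, -4.45, -0.06, 0.98, 0.0, 0.0, 7.9, 8.0, -4.41, 0.56, 0.98, 0.0, 0.0, 7.9]
[8.0, -4.29, 1.16, 0.98, 0.0, 0.0, 7.9, 8.0, -4.09, 1.74, 0.98, 0.0, 0.0, 7.9, 8.0, -3.81, 2.28, 0.98, 0.0, 0.0, 7.9]
[0.18948 0.64728 0.23824]
[0.18951 0.6474  0.23843]
[0.18953 0.64746 0.2386 ]
[0.18955 0.64759 0.23879]
```

>>> move_arm:
  series: [8.0,-4.05,-1.85,1.0,0,0,7.9,8.0,-4.25,-1.25,1.0,0,0,7.9,8.0,-4.4,-0.65,1.0,0,0,7.9,8.0,-4.45,-0.05,1.0,0,0,7.9,8.0,-4.4,0.55,1.0,0,0,7.9]
  grip_force: 40

```text
time: 0.92
tool_pos: [0.3591, 0.502, 0.1891]
tcp_rot: [1.477, 2.773, 0.0]
wrist_force: [0.8, 0.1, -0.9]
width: 0.938
grip_force: 0.0
```

>>> move_arm:
  series: [8.0,-4.3,1.15,1.0,0,0,7.9,8.0,-4.1,1.75,1.0,0,0,7.9,8.0,-3.8,2.3,1.0,0,0,7.9,8.0,0,0,0,0,0,0,8.0,0,0,0,0,0,0]

```text
time: 1.55
tool_pos: [0.4593, 0.4161, 0.1593]
tcp_rot: [-2.009, -2.415, 0.0]
wrist_force: [-0.7, 0.3, 0.1]
width: 0.938
grip_force: 0.0
```

```bash
python3 - <<'E'
from h import *
t=snap('top','t1');s=snap('scene','s1')
print(R.from_rotvec(read_state()['tcp_rot']).as_matrix().round(3).tolist())
plan([.4586,.4147,.16],1,8.0); plan([.4586,.4147,.034],3,8.0)
E
```

```text
[[-0.184, 0.983, 0.0], [0.983, 0.184, 0.001], [0.001, 0.0, -1.0]]
pos [0.4589 0.417  0.1597] F [0.6 0.3 0.3] w 0.937 t 1.65
[8.0, -0.22, -0.07, -0.03, 0.0, 0.0, 0.2]
pos [0.4589 0.417  0.1597] F [0.6 0.3 0.3] w 0.937 t 1.65
[8.0, -0.08, -0.02, 4.19, 0.0, 0.0, 0.1, 8.0, -0.07, -0.02, 4.19, 0.0, 0.0, 0.1, 8.0, -0.07, -0.02, 4.19, 0.0, 0.0, 0.1]
```

View pics/t1.png

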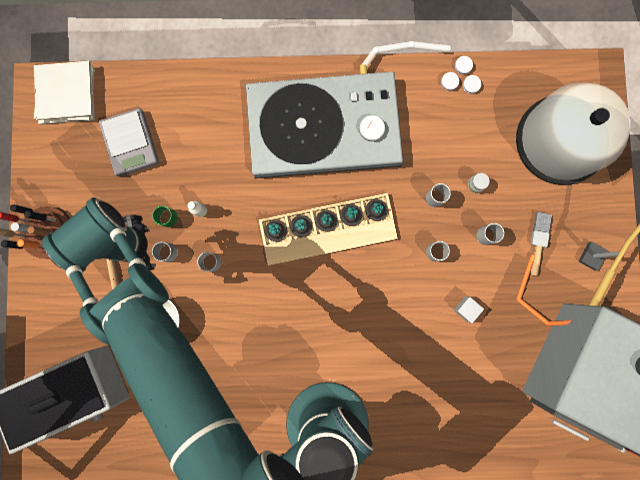

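```bash
python3 - <<'E'
from h import *
p=read_state()['tool_pos']
for n in('top','scene'):print(n,proj(n,[p,p+[0,0,.1],[.4586,.4147,.06]]).round(1).tolist())
a=cv2.imread('pics/t1.png')[180:300,80:240];b=cv2.imread('pics/s1.png')[200:380,350:590]
cv2.imwrite('pics/c5.png',np.hstack([cv2.resize(a,(400,300)),cv2.resize(b,(400,300))]))
E
```

```text
top [[147.5, 248.6], [132.5, 245.7], [161.2, 251.1]]
scene [[470.1, 307.6], [479.5, 272.8], [461.1, 337.7]]
```

View pics/c5.png

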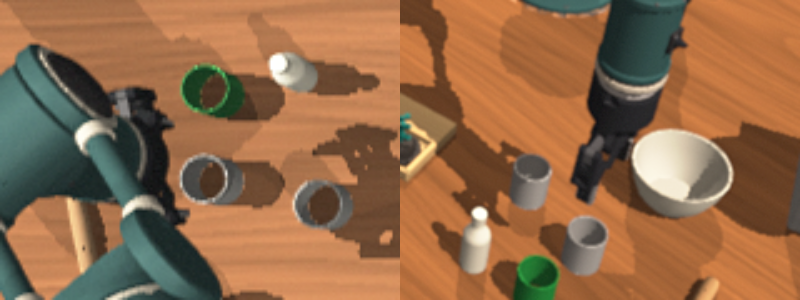

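>>> move_arm:
  series: [8.0,-0.15,-0.05,4.0,0,0,0.2,8.0,-0.08,-0.02,4.0,0,0,0,8.0,0,0,3.0,0,0,0,8.0,0,0,1.5,0,0,0,8.0,0,0,0,0,0,0]

```text
time: 2.28
tool_pos: [0.4581, 0.4138, 0.0335]
tcp_rot: [-2.012, -2.413, 0.003]
wrist_force: [-0.7, -0.0, 0.1]
width: 0.933
grip_force: 0.0
```

```bash
python3 - <<'E'
from h import *
snap('top');plan([.4586,.4147,.034],1,8.0)
E
```

```text
pos [0.4591 0.4144 0.0348] F [-0.  -0.9 -0.1] w 0.941 t 2.33
[8.0, 0.04, -0.04, 0.08, 0.0, 0.0, 0.0]
```

>>> move_arm:
  series: [4.5,0,0,0,0,0,0,4.5,0,0,0,0,0,0,4.5,0,0,0,0,0,0,4.5,0,0,0,0,0,0,4.5,0,0,0,0,0,0]
  grip_force: 40

```text
time: 2.95
tool_pos: [0.4603, 0.4146, 0.0363]
tcp_rot: [2.014, 2.411, 0.005]
wrist_force: [-0.2, 0.6, 6.8]
width: 0.583
grip_force: 41.3
```

```bash
python3 - <<'E'
from h import *
for i in range(4):snap('top');s=read_state();print(s['tool_pos'].round(4),s['width'],s['grip_force'],s['wrist_force'].round(1))
P=plan([.4586,.4147,.17],3,4.5)
plan([.5208,.0556,.17],7,4.5,pose=P)
E
```

```text
[0.4602 0.4146 0.0363] 0.5794920468847149 41.342616342008114 [-0.8 -0.3  6.9]
[0.4603 0.4147 0.0364] 0.5822984161539251 41.34239483624697 [-1.2  0.   6.4]
[0.4603 0.4146 0.0363] 0.5827089902112692 41.342679373919964 [-1.3 -0.4  5.7]
[0.4603 0.4147 0.0364] 0.5845475713345669 41.342947371304035 [-0.8  0.2  5.7]
pos [0.4603 0.4147 0.0364] F [-0.8  0.2  5.7] w 0.585 t 3.15
[4.5, 0.02, -0.04, -4.45, 0.1, 0.0, 0.0, 4.5, 0.02, -0.05, -4.45, 0.1, 0.0, 0.0, 4.5, 0.01, -0.05, -4.45, 0.1, 0.0, 0.0]
pos [0.4586 0.4147 0.17  ] F [-0.8  0.2  5.7] w 0.585 t 3.15
[4.5, -5.21, -0.05, 0.0, 0.0, 0.0, 0.0, 4.5, -5.21, -0.05, 0.0, 0.0, 0.0, 0.0, 4.5, -5.21, -0.05, 0.0, 0.0, 0.0, 0.0, 4.5, -5.21, -0.05, 0.0, 0.0, 0.0, 0.0, 4.5, -5.21, -0.05, 0.0, 0.0, 0.0, 0.0]
[4.5, -5.21, -0.05, 0.0, 0.0, 0.0, 0.0, 4.5, -5.21, -0.05, 0.0, 0.0, 0.0, 0.0]
```

>>> move_arm:
  series: [4.5,0,0,-3.5,0,0,0,4.5,0,0,-5.0,0,0,0,4.5,0,0,-5.0,0,0,0,4.5,-5.0,0,0,0,0,0,4.5,-5.2,0,0,0,0,0]

```text
time: 3.78
tool_pos: [0.478, 0.313, 0.1708]
tcp_rot: [2.01, 2.412, 0.004]
wrist_force: [0.8, -1.0, -0.7]
width: 0.578
grip_force: 41.9
```

>>> move_arm:
  series: [4.5,-5.2,0,0,0,0,0,4.5,-5.2,0,0,0,0,0,4.5,-5.2,0,0,0,0,0,4.5,-5.2,0,0,0,0,0,4.5,-5.0,0,0,0,0,0]

```text
time: 4.4
tool_pos: [0.5234, 0.0576, 0.1696]
tcp_rot: [2.013, 2.411, 0.001]
wrist_force: [1.5, 0.1, -0.9]
width: 0.577
grip_force: 41.9
```

>>> move_arm:
  series: [4.5,0,0,0,0,0,0,4.5,0,0,0,0,0,0,4.5,0,0,0,0,0,0]

```text
time: 4.78
tool_pos: [0.5231, 0.0605, 0.1692]
tcp_rot: [-2.012, -2.413, -0.0]
wrist_force: [0.9, 0.7, -2.1]
width: 0.581
grip_force: 41.9
```

```bash
python3 - <<'E'
from h import *
t=snap('top','t2');s=snap('scene','s2')
P=plan([.5208,.0556,.17],1,4.5)
p=read_state()['tool_pos'];print(proj('top',[p,[.5208,.0556,.014]]).round(1),proj('scene',[p,[.5208,.0556,.014]]).round(1))
a=t[140:260,230:390];b=s[160:300,210:397]
cv2.imwrite('pics/c6.png',np.hstack([cv2.resize(a,(400,300)),cv2.resize(b,(400,300))]))
E
```

```text
pos [0.5232 0.0606 0.1692] F [-0.   0.1 -1.4] w 0.577 t 4.88
[4.5, -0.45, -0.33, -0.08, 0.0, 0.0, 0.0]
[[295.3 217.8]
 [300.7 225.6]] [[328.4 228.8]
 [327.3 274.3]]
```

View pics/c6.png

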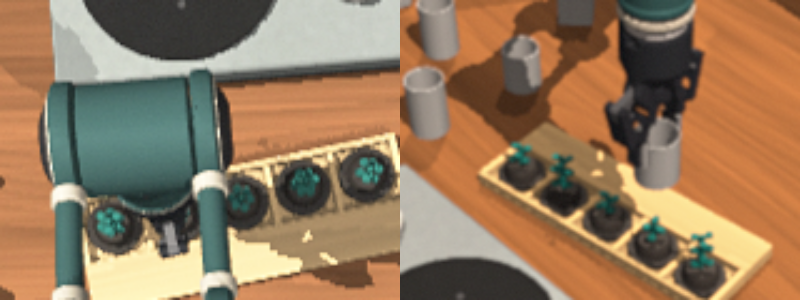

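```bash
cat >> h.py <<'E'
def held(s,p,h,H):
    """scene-silhouette check of held flask: axis at p, bottom at p.z-h, height H. prints lateral / bottom pixel error"""
    th=np.linspace(0,6.283,73);b=p[2]-h;cyl=lambda q:np.c_[p[0]+.0255*np.cos(th),p[1]+.0255*np.sin(th),0*th+q]
    v=proj('scene',cyl(b));m=proj('scene',[[*p[:2],b+H*.35]])[0]
    k=4;x0,x1,y=int(m[0])-20,int(m[0])+20,int(m[1])
    hs=cv2.cvtColor(s,cv2.COLOR_BGR2HSV);g=((hs[...,1]<75)&(hs[...,2]>85)).astype(np.uint8)
    mask=np.zeros_like(g);l=cv2.connectedComponents(g)[1];mask=l==l[y,int(m[0])]
    ys,xs=np.where(mask);u=np.r_[proj('scene',cyl(b)),proj('scene',cyl(b+H))]
    yy=range(y-3,y+6);L=[xs[ys==q].min() for q in yy];Rr=[xs[ys==q].max() for q in yy]
    # predicted silhouette edges at those rows from hull
    hull=cv2.convexHull(u.astype(np.float32)).reshape(-1,2);M=np.zeros((480*4,640*4),np.uint8);cv2.fillPoly(M,[((hull+.5)*4-.5).round().astype(int)],1)
    pl=[(np.where(M[4*q+2])[0].min()+.5)/4-.5 for q in yy];pr=[(np.where(M[4*q+2])[0].max()+.5)/4-.5 for q in yy]
    print('obs L,R',np.mean(L),np.mean(Rr),'pred',np.mean(pl).round(2),np.mean(pr).round(2),'bottom obs',ys.max(),'pred',v[:,1].max().round(2))
E
python3 - <<'E'
from h import *
s=cv2.imread('pics/s2.png');p=read_state()['tool_pos'];held(s,p,.0345,.06)
j=proj('scene',[p,p+[.001,0,0],p+[0,.001,0],p+[0,0,.001]]);print((j[1:]-j[0]).round(3))
E
```

```text
obs L,R 322.8888888888889 340.0 pred 317.35 339.29 bottom obs 247 pred 247.46
[[-0.328  0.189]
 [ 0.289  0.219]
 [ 0.003 -0.328]]
```

>>> move_arm:
  series: [4.5,-0.45,-0.25,0,0,0,0,4.5,0,0,4.0,0,0,0,4.5,0,0,3.5,0,0,0,4.5,0,0,2.0,0,0,0,4.5,0,0,0,0,0,0]

```text
time: 5.5
tool_pos: [0.5197, 0.0546, 0.0723]
tcp_rot: [-2.011, -2.41, 0.005]
wrist_force: [-0.5, -0.0, -0.9]
width: 0.584
grip_force: 41.9
```

```bash
python3 - <<'E'
from h import *
for i in range(3):s=snap('scene','s3')
P=plan([.5214,.0556,.048],4,4.5)
held(s,read_state()['tool_pos'],.0345,.06)
E
```

```text
pos [0.5227 0.0547 0.0755] F [ 1.1  0.3 -0.7] w 0.582 t 5.65
[4.5, 0.03, -0.03, 0.69, 0.0, 0.0, 0.0, 4.5, 0.03, -0.03, 0.69, 0.0, 0.0, 0.0, 4.5, 0.03, -0.03, 0.69, 0.0, 0.0, 0.0, 4.5, 0.03, -0.03, 0.69, 0.0, 0.0, 0.0]
obs L,R 321.8888888888889 337.0 pred 316.1 337.04 bottom obs 276 pred 274.34
```

>>> move_arm:
  series: [4.5,0.1,-0.1,0.6,0,0,0,4.5,0,0,0.5,0,0,0,4.5,0,0,0.5,0,0,0,4.5,0,0,0.5,0,0,0,4.5,0,0,0.4,0,0,0]

```text
time: 6.28
tool_pos: [0.5206, 0.0553, 0.0501]
tcp_rot: [-2.013, -2.411, 0.001]
wrist_force: [-9.5, -1.0, 27.8]
width: 0.584
grip_force: 44.4
```

```bash
python3 - <<'E'
from h import *
s=snap('scene','s4')
P=plan([.5214,.0556,.048],1,4.5)
E
```

```text
pos [0.5206 0.0553 0.0503] F [-4.  -0.3  8.3] w 0.581 t 6.33
[4.5, 0.02, 0.08, 0.23, -0.1, 0.0, -0.1]
```

>>> move_arm:
  series: [4.5,0,0,0.3,0,0,0,4.5,0,0,0,0,0,0]

```text
time: 6.58
tool_pos: [0.5208, 0.0553, 0.0501]
tcp_rot: [-2.013, -2.411, 0.002]
wrist_force: [-12.8, -0.9, 29.0]
width: 0.576
grip_force: 44.6
```

>>> move_arm:
  series: [7.5,0,0,-0.2,0,0,0,7.5,0,0,0,0,0,0,7.5,0,0,0,0,0,0]

```text
time: 6.95
tool_pos: [0.5203, 0.0553, 0.0478]
tcp_rot: [-2.013, -2.411, 0.001]
wrist_force: [0.3, -0.3, 0.2]
width: 0.877
grip_force: 0.0
```

>>> move_arm:
  series: [7.5,0,0,-2,0,0,0,7.5,0,0,-5,0,0,0,7.5,0,0,-5.0,0,0,0,7.5,5,0,0,0,0,0,7.5,5,0,0,0,0,0]

```text
time: 7.58
tool_pos: [0.5033, 0.1545, 0.1691]
tcp_rot: [2.015, 2.409, 0.003]
wrist_force: [0.1, 0.1, 0.5]
width: 0.876
grip_force: 0.0
```

>>> move_arm:
  series: [7.5,5,0,0,0,0,0,7.5,5,0,0,0,0,0,7.5,4,0,0,0,0,0,7.5,0,0,0,0,0,0]

```text
time: 8.07
tool_pos: [0.4769, 0.2938, 0.1676]
tcp_rot: [-2.008, -2.415, 0.001]
wrist_force: [-0.1, -0.5, -0.1]
width: 0.878
grip_force: 0.0
```

```bash
python3 - <<'E'
from h import *
t=snap('top','t5');s=snap('scene','s5')
c,d=rim(t,206.7,261.2,thr=135,sat=70);B=onz('top',c,.06);print('S_B',B,d)
u=proj('top',[.5208,.0556,.074])[0]
for th in(135,150):c,d=rim(t,*u,thr=th,sat=70);print('placed',onz('top',c,.074),d)
print(proj('scene',[.5208,.0556,.074]))
P=plan([*B[:2],.16],3,8.)
a=t[140:260,230:390];b=s[220:300,275:395]
cv2.imwrite('pics/c7.png',np.hstack([cv2.resize(a,(400,300)),cv2.resize(b,(400,300))]))
E
```

```text
S_B [0.42339941 0.31213845 0.06      ] [12.51713181 16.68870036]
placed [0.52069745 0.05669478 0.074     ] [20.33854675 20.71296183]
placed [0.52086489 0.05670713 0.074     ] [20.06056468 20.6041247 ]
[[327.47560572 256.99024311]]
pos [0.4773 0.2914 0.1675] F [ 0.7 -0.4 -0.6] w 0.878 t 8.18
[8.0, 1.01, -1.64, 0.25, 0.0, 0.0, 0.0, 8.0, 1.0, -1.64, 0.25, 0.0, 0.0, 0.0, 8.0, 1.0, -1.64, 0.25, 0.0, 0.0, 0.0]
```

View pics/c7.png

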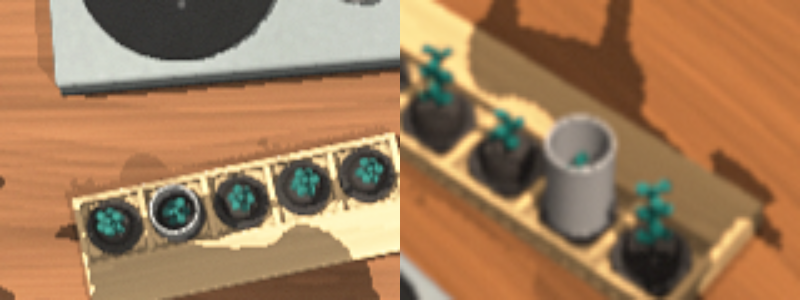

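```bash
cat >> h.py <<'E'
def sil(s,b):
    x,y=int(b[0]),int(b[1]);y0,x0=y-20,x-22;k=4
    cr=cv2.resize(s[y0:y0+65,x0:x0+44],None,fx=k,fy=k,interpolation=cv2.INTER_CUBIC)
    hh=cv2.cvtColor(cr,cv2.COLOR_BGR2HSV);m=(hh[...,1]<85).astype(np.uint8)
    n,l,st,ce=cv2.connectedComponentsWithStats(m);i=l[20*k+20,22*k];i=i or 1+np.argmax(st[1:,4])
    X,Y,W,H,A=st[i];print('sil',round((X+W/2-.5)/k-.375+x0,1),Y/k-.375+y0,(Y+H-1)/k-.375+y0,W/k,H/k)
E
python3 - <<'E'
from h import *
s=cv2.imread('pics/s5.png');sil(s,(428,301))
P=plan([.43,.2975,.155],2,8.)
E
```

```text
sil 428.0 292.125 325.125 25.0 33.25
pos [0.4773 0.2914 0.1675] F [ 0.7 -0.4 -0.6] w 0.878 t 8.18
[8.0, 0.73, -2.27, 0.63, 0.0, 0.0, 0.0, 8.0, 0.73, -2.27, 0.63, 0.0, 0.0, 0.0]
```

>>> move_arm:
  series: [8.0,0.7,-2.25,0.6,0,0,0,8.0,0.7,-2.25,0.6,0,0,0,8.0,0,0,0,0,0,0,8.0,0,0,4,0,0,0,8.0,0,0,3,0,0,0]

```text
time: 8.8
tool_pos: [0.4323, 0.2964, 0.0858]
tcp_rot: [2.014, 2.41, 0.002]
wrist_force: [-0.4, -0.1, -0.7]
width: 0.938
grip_force: 0.0
```

```bash
python3 - <<'E'
from h import *
snap('top')
P=plan([.4302,.2968,.0355],2,8.)
E
```

```text
pos [0.4295 0.2946 0.0815] F [-1.3 -0.  -3.2] w 0.937 t 8.85
[8.0, 0.11, 0.06, 2.3, -0.1, 0.1, -0.1, 8.0, 0.1, 0.06, 2.3, -0.1, 0.1, -0.1]
```

>>> move_arm:
  series: [8.0,0,0,2.5,0,0,0,8.0,0,0,1.5,0,0,0,8.0,0,0,0.95,0,0,0,8.0,0,0,0,0,0,0,8.0,0,0,0,0,0,0]

```text
time: 9.48
tool_pos: [0.4316, 0.2976, 0.0376]
tcp_rot: [2.013, 2.411, 0.002]
wrist_force: [0.3, 0.4, -0.3]
width: 0.936
grip_force: 0.0
```

>>> move_arm:
  series: [4.5,0,0,0,0,0,0,4.5,0,0,0,0,0,0,4.5,0,0,0,0,0,0,4.5,0,0,0,0,0,0,4.5,0,0,0,0,0,0]

```text
time: 10.1
tool_pos: [0.4314, 0.2977, 0.0379]
tcp_rot: [2.013, 2.412, 0.002]
wrist_force: [-1.7, -1.0, 4.8]
width: 0.603
grip_force: 41.1
```

```bash
python3 - <<'E'
from h import *
t=snap('top','t6')
P=plan([.4302,.2968,.170],3,4.5)
plan([.5331,-.0135,.17],7,4.5,pose=P)
E
```

```text
pos [0.4314 0.2976 0.0379] F [-1.1 -1.3  6.3] w 0.598 t 10.15
[4.5, -0.02, -0.04, -4.4, 0.0, 0.0, 0.0, 4.5, -0.02, -0.04, -4.4, 0.0, 0.0, 0.0, 4.5, -0.02, -0.04, -4.4, 0.0, 0.0, 0.0]
pos [0.4302 0.2968 0.17  ] F [-1.1 -1.3  6.3] w 0.598 t 10.15
[4.5, -4.62, 0.65, 0.0, 0.0, 0.0, 0.0, 4.5, -4.62, 0.65, 0.0, 0.0, 0.0, 0.0, 4.5, -4.62, 0.65, 0.0, 0.0, 0.0, 0.0, 4.5, -4.62, 0.65, 0.0, 0.0, 0.0, 0.0, 4.5, -4.62, 0.65, 0.0, 0.0, 0.0, 0.0]
[4.5, -4.62, 0.65, 0.0, 0.0, 0.0, 0.0, 4.5, -4.62, 0.65, 0.0, 0.0, 0.0, 0.0]
```

```bash
python3 - <<'E'
from h import *
s=read_state();P=(s['tool_pos']+[0,0,.132],R.from_rotvec(s['tcp_rot']))
plan([.5327,-.0127,.17],6,4.5,pose=P)
E
```

```text
pos [0.4314 0.2976 0.1699] F [-1.1 -1.3  6.3] w 0.598 t 10.15
[4.5, -5.39, 0.74, 0.0, 0.0, 0.0, 0.0, 4.5, -5.39, 0.74, 0.0, 0.0, 0.0, 0.0, 4.5, -5.39, 0.73, 0.0, 0.0, 0.0, 0.0, 4.5, -5.39, 0.73, 0.0, 0.0, 0.0, 0.0, 4.5, -5.39, 0.73, 0.0, 0.0, 0.0, 0.0]
[4.5, -5.39, 0.73, 0.0, 0.0, 0.0, 0.0]
```

>>> move_arm:
  series: [4.5,0,0,-3.2,0,0,0,4.5,0,0,-5.0,0,0,0,4.5,0,0,-5.0,0,0,0,4.5,-5.4,0.75,0,0,0,0,4.5,-5.4,0.75,0,0,0,0]

```text
time: 10.78
tool_pos: [0.4657, 0.1933, 0.17]
tcp_rot: [2.009, 2.413, 0.004]
wrist_force: [0.6, 0.2, -1.5]
width: 0.594
grip_force: 42.2
```

>>> move_arm:
  series: [4.5,-5.4,0.75,0,0,0,0,4.5,-5.4,0.75,0,0,0,0,4.5,-5.4,0.7,0,0,0,0,4.5,-3.4,0.4,0,0,0,0,4.5,-2.0,0.3,0,0,0,0]

```text
time: 11.4
tool_pos: [0.5322, -0.0153, 0.1686]
tcp_rot: [-2.015, -2.41, 0.0]
wrist_force: [0.2, 0.4, -1.5]
width: 0.594
grip_force: 42.2
```

>>> move_arm:
  series: [4.5,0,0,0,0,0,0,4.5,0,0,0,0,0,0,4.5,0,0,0,0,0,0,4.5,0,0,0,0,0,0]

```text
time: 11.9
tool_pos: [0.5319, -0.0128, 0.1688]
tcp_rot: [-2.012, -2.413, -0.0]
wrist_force: [0.6, -0.3, -1.8]
width: 0.599
grip_force: 42.2
```

```bash
python3 - <<'E'
from h import *
s=snap('scene','s7')
plan([.5327,-.0127,.075],1,4.5)
held(s,read_state()['tool_pos'],.036,.06)
E
```

```text
pos [ 0.532  -0.0129  0.1688] F [-0.3 -0.  -1.3] w 0.594 t 11.95
[4.5, 0.01, 0.08, 9.38, 0.0, 0.0, 0.0]
obs L,R 299.0 316.0 pred 294.35 315.85 bottom obs 233 pred 233.56
```

>>> move_arm:
  series: [4.5,0,0.05,3.4,0,0,0,4.5,0,0,3.5,0,0,0,4.5,0,0,2.0,0,0,0,4.5,0,0,0.5,0,0,0,4.5,0,0,0,0,0,0]

```text
time: 12.58
tool_pos: [0.5328, -0.0134, 0.075]
tcp_rot: [2.013, 2.412, 0.0]
wrist_force: [0.3, 0.1, -1.7]
width: 0.598
grip_force: 42.2
```

>>> move_arm:
  series: [4.5,0,0,0,0,0,0,4.5,0,0,0.5,0,0,0,4.5,0,0,0.5,0,0,0,4.5,0,0,0.5,0,0,0,4.5,0,0,0.4,0,0,0]

```text
time: 13.2
tool_pos: [0.5323, -0.0136, 0.0552]
tcp_rot: [-2.013, -2.411, 0.001]
wrist_force: [-0.3, 0.4, -0.3]
width: 0.601
grip_force: 42.2
```

>>> move_arm:
  series: [4.5,0,0,0.4,0,0,0,4.5,0,0,0.4,0,0,0,4.5,0,0,0,0,0,0]

```text
time: 13.58
tool_pos: [0.5328, -0.0137, 0.0516]
tcp_rot: [-2.013, -2.411, 0.001]
wrist_force: [-11.7, 0.0, 27.7]
width: 0.598
grip_force: 44.6
```

```bash
python3 - <<'E'
from h import *
plan([.5327,-.0127,.052],1,4.5)
E
```

```text
pos [ 0.5328 -0.0137  0.0516] F [-11.7   0.   27.7] w 0.598 t 13.57
[4.5, 0.1, 0.01, -0.04, -0.1, 0.0, -0.1]
```

>>> move_arm:
  series: [7.5,0,0,-0.5,0,0,0,7.5,0,0,0,0,0,0,7.5,0,0,0,0,0,0,7.5,0,0,-2,0,0,0,7.5,0,0,-5,0,0,0]

```text
time: 14.2
tool_pos: [0.5294, -0.0134, 0.1198]
tcp_rot: [-2.009, -2.406, 0.008]
wrist_force: [1.0, -0.1, 0.5]
width: 0.881
grip_force: 0.0
```

>>> move_arm:
  series: [7.5,0,0,-4.5,0,0,0,7.5,-4,0,0,0,0,0,7.5,-4,0,0,0,0,0,7.5,-2,0,0,0,0,0,7.5,0,0,0,0,0,0]

```text
time: 14.82
tool_pos: [0.5502, -0.1127, 0.167]
tcp_rot: [-2.015, -2.408, 0.0]
wrist_force: [0.1, 0.6, -0.4]
width: 0.88
grip_force: 0.0
```

```bash
python3 - <<'E'
from h import *
t=snap('top','t8');s=snap('scene','s8')
for n,u,z,th in(('TA',(440,192.8),.08,155),('TB',(493.6,232.6),.08,155),('SC',(439.3,250.4),.06,155),('P2',proj('top',[.5208,.0556,.074])[0],.074,140)):
    c,d=rim(t,*u,thr=th,sat=70);print(n,onz('top',c,z).round(4),d.round(1))
    if n=='TA':T=onz('top',c,z)
sil(s,(221,199));sil(s,(228,163));sil(s,(267,184))
plan([.5892,-.3075,.17],4,8.)
E
```

```text
TA [ 0.587  -0.3035  0.08  ] [20.4 24.4]
TB [ 0.4693 -0.4244  0.08  ] [ 4.1 11.6]
SC [ 0.4425 -0.3024  0.06  ] [20.3 20.7]
P2 [0.5207 0.0566 0.074 ] [20.2 20.8]
sil 221.5 189.875 224.625 22.5 35.0
sil 227.6 156.125 187.625 19.25 31.75
sil 267.8 163.625 208.875 41.5 45.5
pos [ 0.5499 -0.1113  0.1671] F [-0.4 -0.3  0.5] w 0.882 t 14.93
[8.0, -5.0, 0.09, -0.08, 0.0, 0.0, 0.0, 8.0, -5.0, 0.09, -0.08, 0.0, 0.0, 0.0, 8.0, -5.0, 0.09, -0.08, 0.0, 0.0, 0.0, 8.0, -5.0, 0.09, -0.07, 0.0, 0.0, 0.0]
```

>>> move_arm:
  series: [8.0,-5.0,0.1,0,0,0,0,8.0,-5.0,0.1,0,0,0,0,8.0,-5.0,0.1,0,0,0,0,8.0,-3.0,0.1,0,0,0,0,8.0,-2.0,0,0,0,0,0]

```text
time: 15.55
tool_pos: [0.5904, -0.308, 0.1673]
tcp_rot: [-2.012, -2.411, -0.0]
wrist_force: [-0.5, 0.7, -0.4]
width: 0.937
grip_force: 0.0
```

>>> move_arm:
  series: [8.0,0,0,0,0,0,0,8.0,0,0,1.5,0,0,0,8.0,0,0,1.5,0,0,0,8.0,0,0,0,0,0,0,8.0,0,0,0,0,0,0]

```text
time: 16.18
tool_pos: [0.5899, -0.3075, 0.1374]
tcp_rot: [-2.012, -2.412, 0.0]
wrist_force: [0.0, 0.6, 0.2]
width: 0.932
grip_force: 0.0
```

```bash
python3 - <<'E'
from h import *
s=snap('scene','s9')
plan([.5894,-.3072,.054],1,8.)
E
```

```text
pos [ 0.5903 -0.3078  0.138 ] F [-0.6  0.5  0.7] w 0.933 t 16.23
[8.0, 0.08, -0.08, 8.4, 0.0, 0.0, -0.1]
```

>>> move_arm:
  series: [8.0,0.05,-0.05,2.9,0,0,0,8.0,0,0,3.0,0,0,0,8.0,0,0,2.4,0,0,0,8.0,0,0,0,0,0,0,8.0,0,0,0,0,0,0]

```text
time: 16.85
tool_pos: [0.5904, -0.3082, 0.0562]
tcp_rot: [2.012, 2.41, 0.001]
wrist_force: [0.4, 0.0, 0.3]
width: 0.937
grip_force: 0.0
```

>>> move_arm:
  series: [4.5,0,0,0,0,0,0,4.5,0,0,0,0,0,0,4.5,0,0,0,0,0,0,4.5,0,0,0,0,0,0,4.5,0,0,0,0,0,0]

```text
time: 17.48
tool_pos: [0.5906, -0.3084, 0.0568]
tcp_rot: [2.011, 2.409, 0.001]
wrist_force: [-0.3, 0.0, 6.2]
width: 0.602
grip_force: 41.2
```

```bash
python3 - <<'E'
from h import *
s=read_state();P=(s['tool_pos']+[0,0,.135],R.from_rotvec(s['tcp_rot']))
plan([.5465,-.0799,P[0][2]],5,4.5,pose=P)
E
```

```text
pos [ 0.5906 -0.3084  0.1918] F [-0.3  0.   6.2] w 0.602 t 17.48
[4.5, 4.65, -0.05, -0.01, 0.0, 0.0, 0.0, 4.5, 4.65, -0.05, -0.01, 0.0, 0.0, 0.0, 4.5, 4.65, -0.05, -0.01, 0.0, 0.0, 0.0, 4.5, 4.65, -0.05, 0.0, 0.0, 0.0, 0.0, 4.5, 4.65, -0.05, 0.0, 0.0, 0.0, 0.0]
```

>>> move_arm:
  series: [4.5,0,0,-3.5,0,0,0,4.5,0,0,-5.0,0,0,0,4.5,0,0,-5.0,0,0,0,4.5,4.6,-0.05,0,0,0,0,4.5,5,-0.05,0,0,0,0]

```text
time: 18.1
tool_pos: [0.5716, -0.2131, 0.191]
tcp_rot: [2.014, 2.408, 0.001]
wrist_force: [0.5, -0.0, -1.7]
width: 0.598
grip_force: 42.1
```

>>> move_arm:
  series: [4.5,5,-0.05,0,0,0,0,4.5,5,-0.05,0,0,0,0,4.5,2.5,-0.05,0,0,0,0,4.5,1.0,0,0,0,0,0,4.5,0,0,0,0,0,0]

```text
time: 18.73
tool_pos: [0.5458, -0.0807, 0.1898]
tcp_rot: [2.012, 2.412, -0.0]
wrist_force: [-0.3, 0.1, -1.3]
width: 0.599
grip_force: 42.1
```

>>> move_arm:
  series: [4.5,0,0,0,0,0,0,4.5,0,0,0,0,0,0,4.5,0,0,0,0,0,0,4.5,0,0,0,0,0,0]

```text
time: 19.23
tool_pos: [0.5458, -0.0812, 0.1897]
tcp_rot: [-2.014, -2.411, 0.0]
wrist_force: [0.1, -0.1, -1.0]
width: 0.597
grip_force: 42.1
```

```bash
python3 - <<'E'
from h import *
s=snap('scene','s10')
plan([.5462,-.0809,.095],1,4.5)
held(s,read_state()['tool_pos'],.0558,.08)
E
```

```text
pos [ 0.5458 -0.0811  0.1897] F [-0.3 -0.7 -0.9] w 0.599 t 19.27
[4.5, 0.01, 0.04, 9.47, 0.0, 0.0, -0.1]
obs L,R 275.22222222222223 293.0 pred 272.15 293.24 bottom obs 221 pred 221.5
```

>>> move_arm:
  series: [4.5,0,0.04,3.4,0,0,0,4.5,0,0,3.0,0,0,0,4.5,0,0,2.0,0,0,0,4.5,0,0,1.0,0,0,0,4.5,0,0,0,0,0,0]

```text
time: 19.9
tool_pos: [0.5458, -0.0807, 0.0952]
tcp_rot: [-2.013, -2.411, 0.001]
wrist_force: [0.4, 0.6, -0.7]
width: 0.597
grip_force: 42.1
```

>>> move_arm:
  series: [4.5,0,0,0,0,0,0,4.5,0,0,0.5,0,0,0,4.5,0,0,0.5,0,0,0,4.5,0,0,0.5,0,0,0,4.5,0,0,0.5,0,0,0]

```text
time: 20.52
tool_pos: [0.5461, -0.0807, 0.0754]
tcp_rot: [-2.013, -2.411, -0.0]
wrist_force: [-0.2, -1.0, -1.0]
width: 0.6
grip_force: 42.1
```

>>> move_arm:
  series: [4.5,0,0,0.4,0,0,0,4.5,0,0,0.4,0,0,0,4.5,0,0,0.2,0,0,0,4.5,0,0,0,0,0,0]

```text
time: 21.02
tool_pos: [0.5466, -0.0811, 0.0704]
tcp_rot: [-2.013, -2.412, 0.001]
wrist_force: [-11.9, 1.9, 28.7]
width: 0.598
grip_force: 44.7
```

>>> move_arm:
  series: [7.5,0,0,-0.5,0,0,0,7.5,0,0,0,0,0,0,7.5,0,0,0,0,0,0,7.5,0,0,-3,0,0,0,7.5,0,0,-5,0,0,0]

```text
time: 21.65
tool_pos: [0.5438, -0.0803, 0.1483]
tcp_rot: [-2.01, -2.407, 0.005]
wrist_force: [-0.0, -0.5, -0.1]
width: 0.879
grip_force: 0.0
```

>>> move_arm:
  series: [7.5,-2,-2,-3.0,0,0,0,7.5,-3,-3,0,0,0,0,7.5,-3,-3,0,0,0,0,7.5,0,0,0,0,0,0,7.5,0,0,0,0,0,0]

```text
time: 22.28
tool_pos: [0.4818, -0.1735, 0.1803]
tcp_rot: [-2.014, -2.41, -0.001]
wrist_force: [-0.3, -0.5, -0.3]
width: 0.877
grip_force: 0.0
```

```bash
python3 - <<'E'
from h import *
t=snap('top','t11');s=snap('scene','s11')
c,d=rim(t,439.3,250.4,thr=155,sat=70);B=onz('top',c,.06);print('SC',B,d)
c,d=rim(t,*proj('top',[.5329,-.0127,.074])[0],thr=145,sat=70);print('P3',onz('top',c,.074),d)
c,d=rim(t,*proj('top',[.5465,-.0799,.094])[0],thr=145,sat=70);print('P4',onz('top',c,.094),d)
plan([B[0],B[1]-.001,.15],4,8.)
E
```

```text
SC [ 0.4486306  -0.29842436  0.06      ] [17.04098638 18.99770991]
P3 [ 0.53309585 -0.01276039  0.074     ] [19.95597204 20.82169469]
P4 [ 0.54800375 -0.08173881  0.094     ] [20.11449941 23.9246699 ]
pos [ 0.4822 -0.173   0.1804] F [-0.4  1.3  0.4] w 0.878 t 22.38
[8.0, -2.96, -1.39, 0.76, 0.0, 0.0, 0.0, 8.0, -2.96, -1.39, 0.76, 0.0, 0.0, 0.0, 8.0, -2.96, -1.39, 0.76, 0.0, 0.0, 0.0, 8.0, -2.96, -1.39, 0.76, 0.0, 0.0, 0.0]
```

```bash
python3 - <<'E'
from h import *
t=cv2.imread('pics/t11.png');s=cv2.imread('pics/s11.png')
cv2.imwrite('pics/c12.png',np.hstack([cv2.resize(t[140:290,320:520],(400,300)),cv2.resize(s[140:260,180:340],(400,300))]))
E
```

```text
(no output)
```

View pics/c12.png

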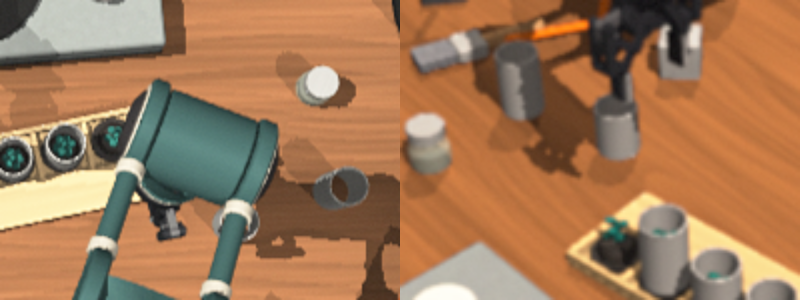

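```bash
python3 - <<'E'
from h import *
plan([.4428,-.3036,.15],4,8.)
E
```

```text
pos [ 0.4822 -0.173   0.1804] F [-0.4  1.3  0.4] w 0.878 t 22.38
[8.0, -3.03, -1.55, 0.76, 0.0, 0.0, 0.0, 8.0, -3.03, -1.55, 0.76, 0.0, 0.0, 0.0, 8.0, -3.03, -1.55, 0.76, 0.0, 0.0, 0.0, 8.0, -3.03, -1.55, 0.76, 0.0, 0.0, 0.0]
```

>>> move_arm:
  series: [8.0,-3.6,-1.9,0.9,0,0,0,8.0,-3.6,-1.9,0.9,0,0,0,8.0,-3.0,-1.4,0.7,0,0,0,8.0,-1.9,-1.0,0.5,0,0,0,8.0,0,0,0,0,0,0]

```text
time: 23.0
tool_pos: [0.4424, -0.3041, 0.15]
tcp_rot: [-2.014, -2.41, -0.0]
wrist_force: [1.1, 0.2, -0.0]
width: 0.934
grip_force: 0.0
```

>>> move_arm:
  series: [8.0,0,0,2,0,0,0,8.0,0,0,2,0,0,0,8.0,0,0,0,0,0,0,8.0,0,0,0,0,0,0]

```text
time: 23.5
tool_pos: [0.4432, -0.3034, 0.1115]
tcp_rot: [2.012, 2.412, 0.0]
wrist_force: [0.6, -1.0, 0.4]
width: 0.935
grip_force: 0.0
```

```bash
python3 - <<'E'
from h import *
snap('scene')
plan([.4428,-.3036,.0365],1,8.)
E
```

```text
pos [ 0.4434 -0.3037  0.1118] F [ 0.6 -0.9 -0. ] w 0.936 t 23.55
[8.0, 0.03, -0.06, 7.53, 0.1, 0.1, 0.0]
```

>>> move_arm:
  series: [8.0,0,-0.05,2.9,0,0,0,8.0,0,0,2.6,0,0,0,8.0,0,0,2.0,0,0,0,8.0,0,0,0,0,0,0,8.0,0,0,0,0,0,0]

```text
time: 24.18
tool_pos: [0.4429, -0.3046, 0.0372]
tcp_rot: [2.012, 2.41, 0.0]
wrist_force: [0.5, -0.2, 0.3]
width: 0.942
grip_force: 0.0
```

>>> move_arm:
  series: [4.5,0,0,0,0,0,0,4.5,0,0,0,0,0,0,4.5,0,0,0,0,0,0,4.5,0,0,0,0,0,0,4.5,0,0,0,0,0,0]

```text
time: 24.8
tool_pos: [0.4428, -0.3046, 0.0373]
tcp_rot: [2.012, 2.41, 0.0]
wrist_force: [-1.4, -0.6, 6.0]
width: 0.582
grip_force: 41.0
```

```bash
python3 - <<'E'
from h import *
s=read_state();P=(s['tool_pos']+[0,0,.132],R.from_rotvec(s['tcp_rot']))
plan([.5584,-.1487,P[0][2]],4,4.5,pose=P)
E
```

```text
pos [ 0.4428 -0.3046  0.1693] F [-1.4 -0.6  6. ] w 0.582 t 24.8
[4.5, 3.32, 3.54, 0.0, 0.0, 0.0, 0.0, 4.5, 3.32, 3.54, 0.0, 0.0, 0.0, 0.0, 4.5, 3.32, 3.54, 0.0, 0.0, 0.0, 0.0, 4.5, 3.32, 3.54, 0.0, 0.0, 0.0, 0.0]
```

>>> move_arm:
  series: [4.5,0,0,-3.2,0,0,0,4.5,0,0,-5.0,0,0,0,4.5,0,0,-5.0,0,0,0,4.5,3.3,3.6,0,0,0,0,4.5,3.3,3.5,0,0,0,0]

```text
time: 25.42
tool_pos: [0.501, -0.2263, 0.1694]
tcp_rot: [2.014, 2.407, 0.001]
wrist_force: [0.2, 1.2, -0.3]
width: 0.586
grip_force: 42.0
```

>>> move_arm:
  series: [4.5,3.3,3.5,0,0,0,0,4.5,2.3,2.5,0,0,0,0,4.5,1.0,1.0,0,0,0,0,4.5,0,0,0,0,0,0,4.5,0,0,0,0,0,0]

```text
time: 26.05
tool_pos: [0.5563, -0.1497, 0.1676]
tcp_rot: [-2.014, -2.411, 0.001]
wrist_force: [0.1, -0.3, -1.2]
width: 0.586
grip_force: 41.9
```

>>> move_arm:
  series: [4.5,0,0,0,0,0,0,4.5,0,0,0,0,0,0,4.5,0,0,0,0,0,0]

```text
time: 26.42
tool_pos: [0.5568, -0.1494, 0.1678]
tcp_rot: [2.014, 2.411, -0.0]
wrist_force: [-0.3, -0.3, -1.8]
width: 0.582
grip_force: 41.9
```

```bash
python3 - <<'E'
from h import *
s=snap('scene','s13')
plan([.5584,-.1493,.075],1,4.5)
held(s,read_state()['tool_pos'],.0365,.06)
E
```

```text
pos [ 0.5569 -0.1493  0.1678] F [-0.2  0.7 -0.2] w 0.585 t 26.48
[4.5, -0.03, 0.15, 9.28, 0.0, 0.0, -0.1]
obs L,R 255.33333333333334 272.8888888888889 pred 252.12 272.79 bottom obs 211 pred 210.63
```

>>> move_arm:
  series: [4.5,0,0.15,3.3,0,0,0,4.5,0,0,3.0,0,0,0,4.5,0,0,2.0,0,0,0,4.5,0,0,1.0,0,0,0,4.5,0,0,0,0,0,0]

```text
time: 27.1
tool_pos: [0.5583, -0.1486, 0.0744]
tcp_rot: [-2.013, -2.411, 0.001]
wrist_force: [-0.1, 0.0, -0.3]
width: 0.581
grip_force: 41.9
```

>>> move_arm:
  series: [4.5,0,0,0,0,0,0,4.5,0,0,0.5,0,0,0,4.5,0,0,0.5,0,0,0,4.5,0,0,0.5,0,0,0,4.5,0,0,0.5,0,0,0]

```text
time: 27.72
tool_pos: [0.5584, -0.1486, 0.0543]
tcp_rot: [-2.013, -2.411, 0.0]
wrist_force: [-0.6, 0.5, -0.7]
width: 0.584
grip_force: 42.0
```

>>> move_arm:
  series: [4.5,0,0,0.4,0,0,0,4.5,0,0,0.4,0,0,0,4.5,0,0,0.1,0,0,0,4.5,0,0,0,0,0,0]

```text
time: 28.22
tool_pos: [0.5586, -0.1487, 0.051]
tcp_rot: [-2.012, -2.411, 0.001]
wrist_force: [-14.5, 3.7, 34.0]
width: 0.582
grip_force: 45.0
```

>>> move_arm:
  series: [7.5,0,0,-0.5,0,0,0,7.5,0,0,0,0,0,0,7.5,0,0,0,0,0,0,7.5,0,0,-3,0,0,0,7.5,0,0,-5,0,0,0]

```text
time: 28.85
tool_pos: [0.556, -0.1479, 0.1281]
tcp_rot: [-2.009, -2.406, 0.004]
wrist_force: [1.0, -0.5, 0.3]
width: 0.875
grip_force: 0.0
```

>>> move_arm:
  series: [7.5,0,0,-4.0,0,0,0,7.5,-5.0,-2.5,0,0,0,0,7.5,-5.0,-2.5,0,0,0,0,7.5,-3,-1,0,0,0,0,7.5,0,0,0,0,0,0]

```text
time: 29.48
tool_pos: [0.5219, -0.2893, 0.1699]
tcp_rot: [-2.017, -2.408, 0.001]
wrist_force: [0.5, 0.2, -0.3]
width: 0.878
grip_force: 0.0
```

```bash
python3 - <<'E'
from h import *
t=snap('top','t14');s=snap('scene','s14')
for th in(150,160,165):c,d=rim(t,493.6,232.6,thr=th,sat=70);print('TB',onz('top',c,.08),d)
sil(s,(228,163))
plan([.4838,-.44,.15],4,8.)
E
```

```text
TB [ 0.50542723 -0.45181168  0.08      ] [15.59740448 15.64635468]
TB [ 0.50551649 -0.45180932  0.08      ] [15.32772954 15.50094732]
TB [ 0.50539117 -0.45178092  0.08      ] [15.28140767 15.46741613]
sil 228.1 142.625 187.375 24.25 45.0
pos [ 0.5223 -0.287   0.1699] F [ 0.7  0.8 -0.1] w 0.884 t 29.57
[8.0, -3.59, -1.63, 0.49, 0.0, 0.0, 0.0, 8.0, -3.59, -1.63, 0.49, 0.0, 0.0, 0.0, 8.0, -3.59, -1.63, 0.49, 0.0, 0.0, 0.0, 8.0, -3.59, -1.63, 0.5, 0.0, 0.0, 0.0]
```

>>> move_arm:
  series: [8.0,-4.4,-2.0,0.6,0,0,0,8.0,-4.4,-2.0,0.6,0,0,0,8.0,-3.6,-1.6,0.5,0,0,0,8.0,-2.0,-0.9,0.3,0,0,0,8.0,0,0,0,0,0,0]

```text
time: 30.2
tool_pos: [0.4843, -0.4404, 0.1501]
tcp_rot: [-2.014, -2.41, -0.001]
wrist_force: [0.2, 0.7, 0.1]
width: 0.937
grip_force: 0.0
```

>>> move_arm:
  series: [8.0,0,0,0.5,0,0,0,8.0,0,0,0.5,0,0,0,8.0,0,0,0,0,0,0,8.0,0,0,0,0,0,0]

```text
time: 30.7
tool_pos: [0.4847, -0.44, 0.1408]
tcp_rot: [-2.013, -2.412, -0.0]
wrist_force: [-0.8, 0.1, -0.3]
width: 0.931
grip_force: 0.0
```

```bash
python3 - <<'E'
from h import *
s=snap('scene','s15');sil(s,(228,163))
plan([.4838,-.44,.056],1,8.)
E
```

```text
sil 227.1 156.125 187.375 19.75 31.5
pos [ 0.4847 -0.4403  0.141 ] F [ 0.1 -0.4  1. ] w 0.934 t 30.75
[8.0, 0.05, -0.08, 8.5, 0.0, 0.0, 0.0]
```

>>> move_arm:
  series: [8.0,0.05,-0.08,3.0,0,0,0,8.0,0,0,3.0,0,0,0,8.0,0,0,2.5,0,0,0,8.0,0,0,0,0,0,0,8.0,0,0,0,0,0,0]

```text
time: 31.38
tool_pos: [0.4841, -0.4408, 0.0569]
tcp_rot: [2.013, 2.41, -0.0]
wrist_force: [0.1, -0.4, 1.0]
width: 0.937
grip_force: 0.0
```

>>> move_arm:
  series: [4.5,0,0,0,0,0,0,4.5,0,0,0,0,0,0,4.5,0,0,0,0,0,0,4.5,0,0,0,0,0,0,4.5,0,0,0,0,0,0]

```text
time: 32.0
tool_pos: [0.4845, -0.4412, 0.0578]
tcp_rot: [2.012, 2.409, -0.0]
wrist_force: [-0.7, 0.7, 6.2]
width: 0.602
grip_force: 41.2
```

```bash
python3 - <<'E'
from h import *
s=read_state();P=(s['tool_pos']+[0,0,.15],R.from_rotvec(s['tcp_rot']))
plan([.5098,.1228,P[0][2]],10,4.5,pose=P)
E
```

```text
pos [ 0.4845 -0.4412  0.2078] F [-0.7  0.7  6.2] w 0.602 t 32.0
[4.5, 5.5, 1.25, -0.01, 0.0, 0.0, 0.0, 4.5, 5.5, 1.26, -0.01, 0.0, 0.0, 0.0, 4.5, 5.5, 1.26, -0.01, 0.0, 0.0, 0.0, 4.5, 5.5, 1.26, -0.01, 0.0, 0.0, 0.0, 4.5, 5.5, 1.26, -0.01, 0.0, 0.0, 0.0]
[4.5, 5.5, 1.26, -0.01, 0.0, 0.0, 0.0, 4.5, 5.5, 1.26, 0.0, 0.0, 0.0, 0.0, 4.5, 5.5, 1.26, 0.0, 0.0, 0.0, 0.0, 4.5, 5.5, 1.26, 0.0, 0.0, 0.0, 0.0, 4.5, 5.5, 1.26, 0.0, 0.0, 0.0, 0.0]
```

>>> move_arm:
  series: [4.5,0,0,-4.0,0,0,0,4.5,0,0,-5.5,0,0,0,4.5,0,0,-5.5,0,0,0,4.5,5.5,1.25,0,0,0,0,4.5,5.5,1.25,0,0,0,0]

```text
time: 32.62
tool_pos: [0.4887, -0.3269, 0.2069]
tcp_rot: [2.014, 2.408, 0.001]
wrist_force: [-0.8, 1.1, -2.8]
width: 0.594
grip_force: 42.4
```

>>> move_arm:
  series: [4.5,5.5,1.25,0,0,0,0,4.5,5.5,1.25,0,0,0,0,4.5,5.5,1.25,0,0,0,0,4.5,5.5,1.3,0,0,0,0,4.5,5.5,1.3,0,0,0,0]

```text
time: 33.25
tool_pos: [0.5013, -0.0438, 0.2056]
tcp_rot: [2.014, 2.411, 0.0]
wrist_force: [0.6, -0.8, -1.6]
width: 0.601
grip_force: 42.4
```

>>> move_arm:
  series: [4.5,5.5,1.25,0,0,0,0,4.5,5.0,1.2,0,0,0,0,4.5,4.0,0.9,0,0,0,0,4.5,2.0,0.45,0,0,0,0,4.5,0,0,0,0,0,0]

```text
time: 33.88
tool_pos: [0.5093, 0.1248, 0.2054]
tcp_rot: [-2.01, -2.414, 0.001]
wrist_force: [0.1, 0.5, -1.7]
width: 0.601
grip_force: 42.4
```

>>> move_arm:
  series: [4.5,0,0,0,0,0,0,4.5,0,0,0,0,0,0,4.5,0,0,0,0,0,0]

```text
time: 34.25
tool_pos: [0.5099, 0.1227, 0.2058]
tcp_rot: [2.015, 2.41, -0.0]
wrist_force: [0.1, 0.0, -1.4]
width: 0.596
grip_force: 42.4
```

```bash
python3 - <<'E'
from h import *
s=snap('scene','s16')
plan([.51,.1228,.095],1,4.5)
held(s,read_state()['tool_pos'],.0568,.08)
E
```

```text
pos [0.5099 0.1228 0.2058] F [-0.5  0.3 -1.6] w 0.6 t 34.3
[4.5, 0.0, 0.01, 11.08, 0.0, 0.0, -0.1]
obs L,R 345.44444444444446 363.0 pred 339.85 362.71 bottom obs 254 pred 254.61
```

>>> move_arm:
  series: [4.5,0,0,4.5,0,0,0,4.5,0,0,3.4,0,0,0,4.5,0,0,2.0,0,0,0,4.5,0,0,1.0,0,0,0,4.5,0,0,0,0,0,0]

```text
time: 34.92
tool_pos: [0.5096, 0.1232, 0.0964]
tcp_rot: [-2.013, -2.411, 0.001]
wrist_force: [-0.4, 0.4, -0.6]
width: 0.6
grip_force: 42.4
```

>>> move_arm:
  series: [4.5,0,0,0,0,0,0,4.5,0,0,0.5,0,0,0,4.5,0,0,0.5,0,0,0,4.5,0,0,0.5,0,0,0,4.5,0,0,0.5,0,0,0]

```text
time: 35.55
tool_pos: [0.5097, 0.1236, 0.0763]
tcp_rot: [-2.013, -2.412, 0.0]
wrist_force: [-0.8, 0.1, -1.2]
width: 0.599
grip_force: 42.4
```

>>> move_arm:
  series: [4.5,0,0,0.4,0,0,0,4.5,0,0,0.4,0,0,0,4.5,0,0,0.1,0,0,0,4.5,0,0,0,0,0,0]

```text
time: 36.05
tool_pos: [0.51, 0.1236, 0.0715]
tcp_rot: [-2.013, -2.411, 0.001]
wrist_force: [-11.3, -3.0, 24.3]
width: 0.598
grip_force: 44.7
```

>>> move_arm:
  series: [7.5,0,0,-0.5,0,0,0,7.5,0,0,0,0,0,0,7.5,0,0,0,0,0,0,7.5,0,0,-3,0,0,0,7.5,0,0,-5,0,0,0]

```text
time: 36.67
tool_pos: [0.5075, 0.1231, 0.1506]
tcp_rot: [-2.011, -2.408, 0.008]
wrist_force: [1.0, -0.6, -0.1]
width: 0.873
grip_force: 0.0
```

>>> move_arm:
  series: [7.5,0,0,-2.0,0,0,0,7.5,0,0,0,0,0,0,7.5,0,0,0,0,0,0]

```text
time: 37.05
tool_pos: [0.5088, 0.1233, 0.1712]
tcp_rot: [-2.012, -2.41, 0.003]
wrist_force: [-0.6, 0.8, -0.3]
width: 0.88
grip_force: 0.0
```

```bash
python3 - <<'E'
from h import *
plan([.405,-.032,.12],10,8.0,yaw=-79.64)
E
```

```text
pos [0.5088 0.1233 0.1712] F [-0.6  0.8 -0.3] w 0.88 t 37.05
[8.0, -1.34, -1.3, 0.51, 0.0, 0.0, 9.0, 8.0, -1.53, -1.07, 0.51, 0.0, 0.0, 9.0, 8.0, -1.68, -0.82, 0.51, 0.0, 0.0, 9.0, 8.0, -1.79, -0.55, 0.51, 0.0, 0.0, 9.0, 8.0, -1.85, -0.26, 0.51, 0.0, 0.0, 9.0]
[8.0, -1.87, 0.03, 0.51, 0.0, 0.0, 9.0, 8.0, -1.84, 0.32, 0.51, 0.0, 0.0, 9.0, 8.0, -1.77, 0.61, 0.51, 0.0, 0.0, 9.0, 8.0, -1.65, 0.87, 0.51, 0.0, 0.0, 9.0, 8.0, -1.49, 1.12, 0.51, 0.0, 0.0, 9.0]
```

>>> move_arm:
  series: [8.0,-1.35,-1.3,0,0,0,9.0,8.0,-1.55,-1.05,0,0,0,9.0,8.0,-1.7,-0.8,0,0,0,9.0,8.0,-1.8,-0.55,0,0,0,9.0,8.0,-1.85,-0.25,0,0,0,9.0]

```text
time: 37.67
tool_pos: [0.4565, 0.0447, 0.1704]
tcp_rot: [-2.785, -1.45, 0.006]
wrist_force: [-0.6, -0.6, 0.2]
width: 0.933
grip_force: 0.0
```

>>> move_arm:
  series: [8.0,-1.85,0.05,0,0,0,9.0,8.0,-1.85,0.3,0,0,0,9.0,8.0,-1.75,0.6,0,0,0,9.0,8.0,-1.65,0.85,0,0,0,9.0,8.0,-1.5,1.1,0,0,0,9.0]

```text
time: 38.3
tool_pos: [0.4045, -0.032, 0.1706]
tcp_rot: [-3.129, -0.273, 0.006]
wrist_force: [0.1, -1.0, -0.0]
width: 0.937
grip_force: 0.0
```

>>> move_arm:
  series: [8.0,0,0,2,0,0,0,8.0,0,0,3,0,0,0,8.0,0,0,2,0,0,0,8.0,0,0,0,0,0,0,8.0,0,0,0,0,0,0]

```text
time: 38.92
tool_pos: [0.406, -0.0317, 0.1025]
tcp_rot: [-3.129, -0.282, 0.002]
wrist_force: [-0.6, -0.8, -0.1]
width: 0.935
grip_force: 0.0
```

```bash
python3 - <<'E'
from h import *
t=snap('top','t17');s=snap('scene','s17')
print(board(t))
plan([.41,-.034,.02],1,8.0,yaw=-79.64)
cv2.imwrite('pics/c13.png',np.hstack([cv2.resize(t[170:290,240:440],(400,300)),cv2.resize(s[180:330,220:400],(400,300))]))
E
```

```text
(array([ 0.78127605, -0.71558046]), array([ 0.81828654, -0.5748105 ], dtype=float32), array([0.5748105 , 0.81828654], dtype=float32), [0.24340209364891052, 0.24609032273292542])
pos [ 0.407  -0.0318  0.1035] F [-0.1 -0.1 -0.1] w 0.937 t 39.02
[8.0, 0.25, 0.26, 8.35, 0.0, -0.1, -0.1]
```

View pics/c13.png

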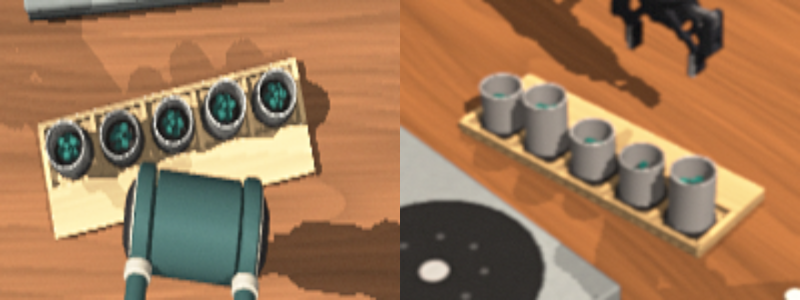

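>>> move_arm:
  series: [8.0,0,0,3.4,0,0,0,8.0,0,0,3.0,0,0,0,8.0,0,0,1.9,0,0,0,8.0,0,0,0,0,0,0,8.0,0,0,0,0,0,0]

```text
time: 39.65
tool_pos: [0.4075, -0.0319, 0.0209]
tcp_rot: [3.128, 0.282, 0.003]
wrist_force: [0.2, 0.3, 0.7]
width: 0.934
grip_force: 0.0
```

>>> move_arm:
  series: [8.0,0,0,0.3,0,0,0,8.0,0,0,0.3,0,0,0,8.0,0,0,0,0,0,0]

```text
time: 40.02
tool_pos: [0.4062, -0.0318, 0.0138]
tcp_rot: [3.129, 0.282, -0.0]
wrist_force: [0.1, -0.1, 0.2]
width: 0.94
grip_force: 0.0
```

>>> move_arm:
  series: [8.0,0,0,0.3,0,0,0,8.0,0,0,0.1,0,0,0,8.0,0,0,0,0,0,0]

```text
time: 40.4
tool_pos: [0.4061, -0.0317, 0.0096]
tcp_rot: [-3.129, -0.282, 0.001]
wrist_force: [-0.5, 0.2, -0.7]
width: 0.936
grip_force: 0.0
```

>>> move_arm:
  series: [8.0,0,0,0.3,0,0,0,8.0,0,0,0.2,0,0,0,8.0,0,0,0,0,0,0]

```text
time: 40.78
tool_pos: [0.406, -0.0317, 0.0045]
tcp_rot: [-3.129, -0.282, 0.001]
wrist_force: [-0.2, 0.2, -1.4]
width: 0.94
grip_force: 0.0
```

>>> move_arm:
  series: [8.0,0,0,0.3,0,0,0,8.0,0,0,0,0,0,0]

```text
time: 41.02
tool_pos: [0.406, -0.0317, 0.0015]
tcp_rot: [-3.129, -0.282, 0.001]
wrist_force: [0.1, 0.1, 0.4]
width: 0.932
grip_force: 0.0
```

>>> move_arm:
  series: [8.0,0.8,0,-0.2,0,0,0,8.0,1.0,0,0,0,0,0,8.0,0.8,0,0,0,0,0,8.0,0.6,0,0,0,0,0,8.0,0.6,0,0,0,0,0]

```text
time: 41.65
tool_pos: [0.441, -0.0249, 0.003]
tcp_rot: [-3.128, -0.282, 0.011]
wrist_force: [-7.3, -2.1, 5.2]
width: 0.938
grip_force: 3.8
```

>>> move_arm:
  series: [8.0,0.7,0,0,0,0,1,8.0,0.7,0,0,0,0,1,8.0,0.7,0,0,0,0,1,8.0,0.7,0,0,0,0,1,8.0,0.4,0,0,0,0,0]

```text
time: 42.28
tool_pos: [0.4729, -0.0199, 0.0027]
tcp_rot: [-3.136, -0.172, 0.009]
wrist_force: [-6.1, 0.0, 1.7]
width: 0.935
grip_force: 3.0
```

```bash
cat >> h.py <<'E'
def edges(t):
    """far edge of the board and vac front edge, world lines x=a+b*y at board/vac top"""
    h=cv2.cvtColor(t,cv2.COLOR_BGR2HSV);m=cv2.inRange(h,(16,20,120),(35,140,255))
    l=cv2.connectedComponentsWithStats(m);i=1+np.argmax(l[2][1:,4]);X,Y,W,H,_=l[2][i];m=l[1]==i
    p=np.array([onz('top',(x,np.argmax(m[:,x])-.5),.018)[:2] for x in range(X+6,X+W-6,3)])
    f=np.polyfit(p[:,1],p[:,0],1)
    for _ in range(3):
        r=abs(p[:,0]-np.polyval(f,p[:,1]));p=p[r<=max(.002,np.median(r)*2)];f=np.polyfit(p[:,1],p[:,0],1)
    v=np.array([.65575,-.05947])
    y=p[:,1].mean();print('far edge x',np.polyval(f,y).round(4),'at y',y.round(3),'yrange',p[:,1].min().round(3),p[:,1].max().round(3),'angle',np.degrees(np.arctan(-f[0])).round(2),'gap mm at ends',[((v[0]+v[1]*q-np.polyval(f,q))*1e3).round(1) for q in(y-.17,y,y+.17)],'n',len(p))
E
python3 - <<'E'
from h import *
edges(cv2.imread('pics/t5.png'))
t=snap('top','t18');edges(t);s=read_state();print(s['tool_pos'],s['wrist_force'])
E
```

```text
far edge x 0.876 at y -0.691 yrange -0.786 -0.595 angle 13.65 gap mm at ends [np.float64(-210.3), np.float64(-179.1), np.float64(-147.9)] n 24
far edge x 0.8757 at y -0.691 yrange -0.786 -0.595 angle 13.77 gap mm at ends [np.float64(-210.4), np.float64(-178.9), np.float64(-147.3)] n 24
[ 0.4737509  -0.01998329  0.00280582] [-2.91028697  0.31665395 -3.01715783]
```

```bash
sed -i "s/(35,140,255))$/(35,140,255));m[:,:220]=0;m[:,430:]=0;m[:140]=0;m[320:]=0/" h.py; python3 - <<'E'
from h import *
edges(cv2.imread('pics/top0.png'))
edges(cv2.imread('pics/t18.png'))
E
```

```text
far edge x 0.5707 at y 0.004 yrange -0.156 0.15 angle 10.26 gap mm at ends [np.float64(64.1), np.float64(84.8), np.float64(105.4)] n 37
far edge x 0.6119 at y -0.038 yrange -0.181 0.126 angle 6.56 gap mm at ends [np.float64(36.6), np.float64(46.1), np.float64(55.5)] n 36
```

>>> move_arm:
  series: [8.0,0.7,0,0,0,0,1,8.0,0.8,0,0,0,0,1,8.0,0.8,0,0,0,0,1,8.0,0.7,0,0,0,0,0,8.0,0.5,0,0,0,0,0]

```text
time: 42.95
tool_pos: [0.5105, -0.0175, 0.0035]
tcp_rot: [-3.14, -0.09, 0.001]
wrist_force: [-3.8, -0.4, -2.6]
width: 0.938
grip_force: 1.8
```

```bash
python3 - <<'E'
from h import *
t=snap('top','t19');edges(t);s=read_state();print(s['tool_pos'],s['wrist_force'])
E
```

```text
far edge x 0.6443 at y 0.021 yrange -0.055 0.098 angle 3.43 gap mm at ends [np.float64(10.1), np.float64(10.2), np.float64(10.3)] n 20
[ 0.51143655 -0.01750687  0.00386517] [-2.20454014 -0.52040618 -2.74597057]
```

>>> move_arm:
  series: [8.0,0.4,0,0,0,0,0,8.0,0.3,0,0,0,0,0,8.0,0.2,0,0,0,0,0,8.0,0.2,0,0,0,0,0,8.0,0,0,0,0,0,0]

```text
time: 43.62
tool_pos: [0.5215, -0.0169, 0.0039]
tcp_rot: [3.14, 0.09, 0.001]
wrist_force: [-2.5, -1.1, -0.6]
width: 0.932
grip_force: 1.8
```

>>> move_arm:
  series: [8.0,0.2,0,0,0,0,0,8.0,0,0,0,0,0,0]

```text
time: 43.88
tool_pos: [0.5234, -0.0167, 0.0039]
tcp_rot: [3.14, 0.09, 0.0]
wrist_force: [-4.7, -0.8, -0.6]
width: 0.937
grip_force: 2.1
```

```bash
python3 - <<'E'
from h import *
t=snap('top','t20');edges(t);s=read_state();print(s['tool_pos'],s['wrist_force'])
E
```

```text
far edge x 0.6584 at y 0.025 yrange -0.056 0.114 angle 3.66 gap mm at ends [np.float64(-5.0), np.float64(-4.2), np.float64(-3.4)] n 21
[ 0.52330247 -0.01674038  0.00387679] [-4.25213433 -0.98794759  0.82466226]
```

>>> move_arm:
  series: [8.0,0.2,0,0,0,0,0,8.0,0.2,0,0,0,0,0,8.0,0,0,0,0,0,0]

```text
time: 44.3
tool_pos: [0.5273, -0.0165, 0.0039]
tcp_rot: [-3.14, -0.09, -0.0]
wrist_force: [-4.3, -0.0, -0.6]
width: 0.938
grip_force: 2.1
```

>>> move_arm:
  series: [8.0,0.2,0,0,0,0,0,8.0,0,0,0,0,0,0]

```text
time: 44.55
tool_pos: [0.5292, -0.0164, 0.0039]
tcp_rot: [-3.14, -0.09, 0.0]
wrist_force: [-4.5, -0.4, 0.8]
width: 0.939
grip_force: 2.4
```

```bash
python3 - <<'E'
from h import *
t=snap('top','t21');sc=snap('scene','s21');edges(t);s=read_state();print(s['tool_pos'],s['wrist_force'])
cv2.imwrite('pics/c14.png',np.hstack([cv2.resize(t[150:240,250:400],(400,300)),cv2.resize(sc[200:320,180:340],(400,300))]))
E
```

```text
far edge x 0.6613 at y 0.031 yrange -0.056 0.114 angle 3.28 gap mm at ends [np.float64(-7.1), np.float64(-7.4), np.float64(-7.8)] n 20
[ 0.52918281 -0.01640146  0.00386292] [-4.90025993  0.32643404  0.61900352]
```

View pics/c14.png

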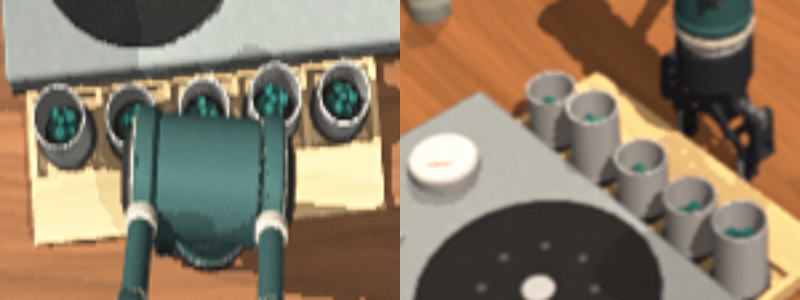

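>>> move_arm:
  series: [8.0,0.2,0,0,0,0,0,8.0,0.2,0,0,0,0,0,8.0,0,0,0,0,0,0]

```text
time: 45.02
tool_pos: [0.5299, -0.0163, 0.0034]
tcp_rot: [3.14, 0.091, -0.011]
wrist_force: [-12.7, -2.4, 7.8]
width: 0.938
grip_force: 6.5
```

>>> move_arm:
  series: [8.0,0.2,0,0,0,0,0,8.0,0,0,0,0,0,0]

```text
time: 45.28
tool_pos: [0.53, -0.0161, 0.0029]
tcp_rot: [-3.14, -0.092, 0.017]
wrist_force: [-17.7, -1.8, 11.4]
width: 0.937
grip_force: 8.5
```

>>> move_arm:
  series: [8.0,0.2,0,0,0,0,0,8.0,0,0,0,0,0,0]

```text
time: 45.52
tool_pos: [0.5299, -0.016, 0.0025]
tcp_rot: [-3.14, -0.092, 0.024]
wrist_force: [-20.9, -1.7, 14.7]
width: 0.94
grip_force: 10.7
```

Firm contact with the vacuum table at about 20 N. Now I back off and check.

>>> move_arm:
  series: [8.0,-0.5,0,0,0,0,0,8.0,-0.7,0,0,0,0,0,8.0,-1.5,0,0,0,0,0,8.0,-3,0,-0.5,0,0,0,8.0,-4,0,-2,0,0,0]

```text
time: 46.15
tool_pos: [0.4398, -0.0215, 0.0288]
tcp_rot: [3.14, 0.09, 0.001]
wrist_force: [-0.1, -0.0, -0.0]
width: 0.938
grip_force: 0.0
```

>>> move_arm:
  series: [8.0,-2,0,-5,0,0,0,8.0,0,0,-5,0,0,0,8.0,0,0,0,0,0,0,8.0,0,0,0,0,0,0,8.0,0,0,0,0,0,0]

```text
time: 46.78
tool_pos: [0.4192, -0.0225, 0.1272]
tcp_rot: [-3.14, -0.09, 0.004]
wrist_force: [0.8, 0.6, -0.4]
width: 0.938
grip_force: 0.0
```

```bash
python3 - <<'E'
from h import *
t=snap('top','t22');sc=snap('scene','s22');edges(t)
c,lx,ly,sz=board(np.where((np.arange(640)[None,:,None]>220)&(np.arange(640)[None,:,None]<430)&(np.arange(480)[:,None,None]>140)&(np.arange(480)[:,None,None]<290),t,0).astype(np.uint8));print(c,np.degrees(np.arctan2(lx[1],lx[0])),sz,'far',c+lx*.0625)
for y,z in((138,.094),(69,.074),(0,.074),(-69,.094),(-138,.074)):
    p=c+lx*.0235+ly*y/1000
    for th in(150,):
        q,d=rim(t,*proj('top',[*p,z])[0],thr=th,sat=70);b=onz('top',q,z)[:2];print(y,'rim rel mm',((b-p)@lx*1e3).round(1),((b-p)@ly*1e3).round(1),d.round(1))
cv2.imwrite('pics/c15.png',np.hstack([cv2.resize(t[150:240,250:400],(400,300)),cv2.resize(sc[200:320,180:340],(400,300))]))
E
```

```text
far edge x 0.5995 at y 0.008 yrange -0.135 0.147 angle 3.88 gap mm at ends [np.float64(54.4), np.float64(55.8), np.float64(57.2)] n 26
[ 0.60258651 -0.01518612] 3.4053988 [0.1251586377620697, 0.3539647161960602] far [ 0.66497615 -0.01147359]
138 rim rel mm 44.8 89.8 [  7.3 132.9]
69 rim rel mm 44.4 26.3 [ 6.1 64.7]
0 rim rel mm 45.1 48.5 [ 5.7 78.8]
-69 rim rel mm 45.2 100.1 [  7.8 139.4]
-138 rim rel mm 1.8 0.3 [20.1 20.3]
```

View pics/c15.png

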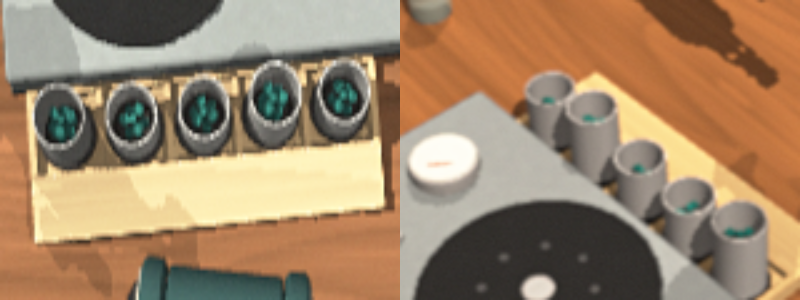

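```bash
python3 -c "
from workcell import *
print(finish_job())"
```

```text
the job is handed in; nothing more can be done
None
```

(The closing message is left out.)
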